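# Pack up the test case

## Task

Pack up the orange test case: first turn the selector on its top tray to the red mark, then lift the tray by its black handle all the way up and over to the back, put whichever of the two cartons, the torch and the terminal strip are on the bench into the compartment underneath, and lower the tray fully shut over them. The roll of black tape goes flat into the round recess in the tray, at any time before you finish. Leave the red spirit level and the red screwdriver where they are.

Things in the scene. Friction and masses are not known exactly. Their poses are not given: they have to be found in the camera images.
- case: orange open box of the test case, fixed, outside 160 (x) x 290 (y) x 60 mm high. Origin: centre of its underside; x points to its back, away from the robot, y to its left, z up. Inside 150 x 280 mm, floor at z = 6 mm, rim at 60 mm. The shut tray, a grey panel 160 x 290 x 20 mm, lies on the rim (upper face at 80 mm) and covers the compartment completely
- tray_lift (a joint): swing of the tray's arms, rad: 0 shut, 2.094 fully over the back; both stops are hard. The tray stays level; relative to shut it is displaced in the case frame by x = 100*(cos 30deg - cos(30deg+q)), z = 100*(sin(30deg+q) - sin 30deg) mm (z +50 midway, x +173 at the end). 0.75 kg, damped: let go past midway it sinks open and stays, before midway it sinks shut
- handle (a point): middle of the black lifting handle near the front edge of the tray: a straight bar 12 mm thick and 100 mm long along the case's y axis, its axis 42 mm above the tray's upper face; pinch it from above across the case's x axis. Moves with the tray
- selector (a joint): angle of the selector on the right half of the tray, rad, growing clockwise seen from above, 0 to 2.1; it clicks into four marks at 0, 0.7, 1.4 and 2.1; the red mark is 1.4, the others are white. It starts somewhere from 0 to 0.7. Turning takes about 0.06 N m
- selector_grip (a point): grip point of the selector, on its vertical axis, 20 mm above the tray's upper face: a black bar 56 mm long, 16 mm wide, its top 11 mm above this point, on a disc of 62 mm diameter; a white stripe is its pointer. Seen from above the pointer end stands at 60deg - q from the case's x axis (counter-clockwise positive)
- recess (a point): centre of the floor of the round recess on the left half of the tray, 64 mm diameter, 8 mm deep (its floor is 8 mm below the tray's upper face). Moves with the tray
- tape_black: roll of black tape lying flat, outside 58 mm diameter, 19 mm tall, solid. Origin: centre of its underside
- small_box_2: grey-white flat carton with a blue stripe on its label, 50 (x) x 110 (y) x 32 (z) mm. Origin: centre of its underside. May be absent
- torch: black octagonal pocket torch lying along its y axis, 33 (x) x 122 (y) x 34 (z) mm. Origin: on the bench under its middle. May be absent
- small_box_1: grey-white carton with a red stripe on its label, 60 (x) x 85 (y) x 45 (z) mm. Origin: centre of its underside. May be absent
- terminal_strip: cream terminal strip, 17 (x) x 105 (y) x 16 (z) mm. Origin: centre of its underside. May be absent
- torpedo_level: red spirit level, 24 x 228 x 46 mm; to be left alone
- driver_red: red screwdriver, 210 mm long; to be left alone
Things that resemble listed ones, but are neither listed nor needed, are in the scene too. Leave any purple or yellow look-alike of the tape_black alone.

How it is judged:
By the outcome, as a careful person would: the job done as asked, in the order asked, and still so for the second after the job is handed in, with the robot touching nothing.
Of small_box_2, torch, small_box_1, terminal_strip only 2 to 4 are there at a start; the rules pass over those that are not, and their reading is None.
At some moment in a run one of small_box_1, small_box_2, terminal_strip may be knocked a few centimetres aside while the robot is not near it.
Once in a run the grip may slacken for a moment while it holds something.
It also fails if it takes over 210 s, if anything falls off the work surface, if the arm or the gripper's body presses on something with over 40 N, if the wrist force passes 120 N, or if a joint passes its speed limit or range.

## Robot

A 6-joint arm with a two-finger parallel gripper is mounted at the origin on a cart in front of the work surface, level with it; the furniture and walls round the work are solid. World frame = base frame: x ahead of the robot, y to its left, z up, the work surface at z = 0. Lengths are in m, angles in rad, forces in N, time in s.
With the tool pointing down it reaches from about 0.3 to 1 m from the base axis. Payload 5.1 kg.
Tool frame: the origin (TCP) lies at the very end of the fingers, on their centre line; the grasp point (between the pads) lies 19 mm behind it; z points along the fingers, y is the line along which they close (so a half turn about z gives the same grasp; the last joint's range is limited). The gripper opens to 95 mm and grips with 3 to 60 N. Pads are 20 mm wide; open, the fingers measure 119 mm over their backs; the gripper's body (75 mm by 180 mm) begins 59 mm behind the grasp point.
Start: joints at [1.17, 0.124, 1.65, -0, 1.367, -0.083], TCP at [0.203, 0.617, 0.215] pointing down, gripper open.
Joint ranges: [-2.61, 2.61], [-1.02, 2.33], [0.03, 2.71], [-1.35, 4.49], [0.32, 2.68], [-2.91, 2.91]. Speed limits (rad/s): [2.57, 2.57, 3.14, 3.14, 3.14, 3.14].

## Interface

Orientations are given as a 3x3 rotation matrix whose columns are the frame's x, y, z axes.
In Python, from plant import * gives the robot as it stands. The module is installed in compiled form; this text tells all that it offers.
- The arm moves only by the shell command python3 -m handwheel 'ROWS'. ROWS is JSON, a list of rows, each an object with "fingers": the closure, from 0 (fully open) to 1 (shut); "offset": the shift along the world's x, y, z scaled (see below), a list of three; "turn": the turn about the world's z scaled (see below). In form: [{"fingers": fingers, "offset": [dx, dy, dz], "turn": turn}, ...]. A call has exactly 10 rows; each row shifts and turns the commanded pose from where the row before left it; what a row does not reach is not made up. The controller multiplies each number of a shift by 0.1 m and each number of a turn by 60 degrees. A row lasts 1/8 s, in which the tool goes at most 62.5 mm and 10.7 degrees, less where a joint would pass 70% of its speed; a pose out of reach is approached as far as the arm can. A call with a number of a shift or a turn outside -1 to 1 is refused whole. A call with a gripper value outside its range is refused whole. The fingers move at their own pace and stop on an object; the grip force is fixed at half the most. Time passes only in rows, so rows that do not move let the fingers close, or fill a call up. It gives the time, the measured TCP pose, the force, the opening and the grip force at its end, in the units of the state.
- state(): the state, without advancing time (a new reading comes with each control period).
- camera(name): name is "scene" or "top" or "wrist"; returns a dict with "color" (480x640x3 uint8, red, green, blue), "vfov" (degrees; the focal length in pixels is half the picture's height over the tangent of half this angle, whatever the lens; pixels are square), "cx", "cy" (the principal point, pixels), "k1" (the pictures are not rectified: a ray, as slopes to the right and down, at radius r is drawn at 1 + k1 r^2 times it, then the intrinsics apply), "extrinsics" (4x4, takes a point from camera to world coordinates); the wrist camera has in their place "mount" (4x4, takes a point from camera to tool coordinates, whose origin is the TCP and whose axes are the flange's). Camera axes: x right, y down, z forward; pixel columns grow to the right and rows downward; lengths in m; the calibration is good to about 2 mm. A picture is of the moment at which its call begins: read the wrist's pose just before it. There is no depth.
- close_job(): hands the job in; it is judged then, once.
The state is a dict: "t": time; "joints": joint angles; "qvel": joint speeds; "joint_efforts": joint torques, N m; "ee_pos": TCP position; "ee_rot": TCP orientation; "ft_force": force on the tool from outside, world axes, zero at the start; "wrist_torque": the same for the moment, N m; "width": finger opening in m; "grasp_force": force on a finger pad.
Only numpy, scipy, OpenCV 4.12 (cv2) and the standard library are available. Lean on these libraries where they do the work, as an engineer would, in place of code of your own. Each camera call takes 0.05 s, during which the arm holds its last target. There are 200 camera calls.

## Working session

There is one attempt and no reset: what is moved stays moved. The work goes in short steps, Python scripts to look and compute and a shell command to move; the robot and the scene stay as the last step left them, time stands still between calls to the robot, and variables do not carry over. Pictures are saved under pics/ and viewed, at most 14 in all, crops included, and the job is handed in when it is done.

```bash
mkdir -p pics
cat > h.py <<'E'
from plant import *
import numpy as np, cv2
def snap(name,fn):
    s=state(); c=camera(name); im=c["color"]
    cv2.imwrite(fn,cv2.cvtColor(im,cv2.COLOR_RGB2BGR))
    if name=="wrist":
        T=np.eye(4); T[:3,:3]=s["ee_rot"]; T[:3,3]=s["ee_pos"]; c["E"]=T@np.array(c["mount"])
    else: c["E"]=np.array(c["extrinsics"])
    np.savez(fn[:-4]+".npz",E=c["E"],vfov=c["vfov"],cx=c["cx"],cy=c["cy"],k1=c["k1"]); return c
def load(fn): return {k:v for k,v in np.load(fn[:-4]+".npz").items()}
def ray(c,u,v):
    f=240/np.tan(np.radians(float(c["vfov"]))/2)
    p=np.array([(u-c["cx"])/f,(v-c["cy"])/f],float); q=p.copy()
    for _ in range(30): q=p/(1+c["k1"]*(q@q))
    d=c["E"][:3,:3]@np.array([q[0],q[1],1]); return c["E"][:3,3],d/np.linalg.norm(d)
def plane(c,u,v,z):
    o,d=ray(c,u,v); return o+d*(z-o[2])/d[2]
def tri(*obs):
    A=np.zeros((3,3)); b=np.zeros(3)
    for c,u,v in obs:
        o,d=ray(c,u,v); M=np.eye(3)-np.outer(d,d); A+=M; b+=M@o
    x=np.linalg.solve(A,b)
    return x,[np.linalg.norm((np.eye(3)-np.outer(ray(c,u,v)[1],ray(c,u,v)[1]))@(x-ray(c,u,v)[0])) for c,u,v in obs]
def proj(c,P):
    f=240/np.tan(np.radians(float(c["vfov"]))/2)
    p=np.linalg.inv(c["E"])@np.append(P,1); q=p[:2]/p[2]; q=q*(1+c["k1"]*(q@q)); return q*f+[c["cx"],c["cy"]]
E
python3 - <<'E'
from h import *
np.set_printoptions(precision=3,suppress=True)
for n in("scene","top","wrist"):
    c=snap(n,f"pics/{n}0.png"); print(n,c["vfov"],c["k1"],c["cx"],c["cy"]);print(c["E"])
print(state())
E
```

```text
scene 47.84972174099941 -0.06745955003839871 314.7717159016935 244.43917730115788
[[ 0.853 -0.342  0.395 -0.077]
 [-0.522 -0.553  0.649 -1.122]
 [-0.003 -0.759 -0.651  1.151]
 [ 0.     0.     0.     1.   ]]
top 53.31541768219717 -0.061998235215624704 321.93806594843113 238.90275033691665
[[ 0.084 -0.975  0.208  0.311]
 [-0.996 -0.083  0.014 -0.099]
 [ 0.003 -0.208 -0.978  1.308]
 [ 0.     0.     0.     1.   ]]
wrist 65.60538932822628 -0.02977785370710428 316.7426228338797 237.3059837864354
[[ 0.313  0.908  0.278  0.124]
 [ 0.95  -0.298 -0.094  0.643]
 [-0.002  0.293 -0.956  0.384]
 [ 0.     0.     0.     1.   ]]
{'t': 0.15, 'joints': array([ 1.17 ,  0.124,  1.651,  0.   ,  1.368, -0.083]), 'qvel': array([-0.001, -0.003, -0.004, -0.   ,  0.001,  0.   ]), 'joint_efforts': array([  0.   , -41.82 , -36.047,   0.077,   0.047,  -0.   ]), 'ee_pos': array([0.203, 0.617, 0.214]), 'ee_rot': array([[-0.95 ,  0.313, -0.001],
       [ 0.313,  0.95 , -0.002],
       [ 0.   , -0.002, -1.   ]]), 'ft_force': array([-1.496,  0.397, -0.195]), 'wrist_torque': array([-0.048, -0.04 , -0.023]), 'grasp_force': 0.0, 'width': 0.09473119906468855}
```

View pics/top0.png

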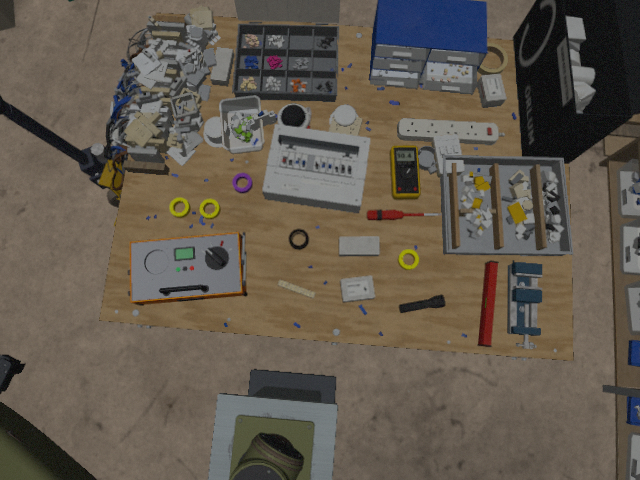

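View pics/scene0.png

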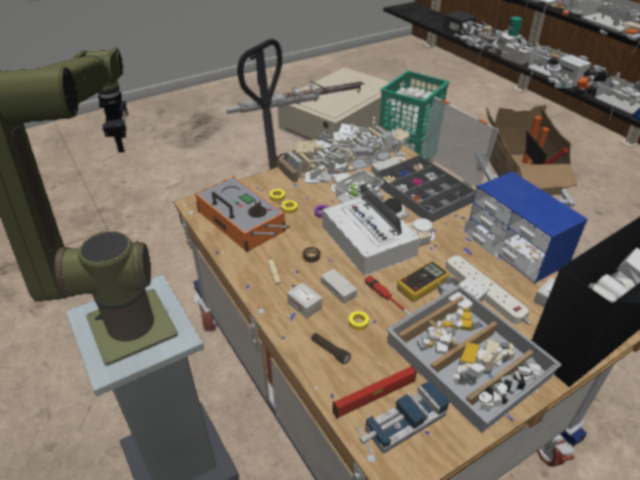

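Top view: the case is at (187,268), with the selector at (217,258), recess (157,262) and handle (184,290). The black tape is at (299,239), with yellow rings at (179,207), (209,208) and (409,259), and a purple one at (242,183). Carton candidates are (358,246) and (357,288). The strip is at (297,289) and the torch at (422,303). I'll confirm with a crop.

Run:
```python
from h import *
np.set_printoptions(precision=3,suppress=True)
a=cv2.imread("pics/top0.png");b=cv2.imread("pics/scene0.png")
A=cv2.resize(a[215:325,120:450],None,fx=2.42,fy=2.42,interpolation=cv2.INTER_CUBIC)
B=cv2.resize(b[175:375,180:400],None,fx=1.6,fy=1.6,interpolation=cv2.INTER_CUBIC)
C=np.zeros((A.shape[0]+B.shape[0],800,3),np.uint8);C[:A.shape[0],:A.shape[1]]=A[:,:800];C[A.shape[0]:,:B.shape[1]]=B
w=cv2.imread("pics/wrist0.png");W=cv2.resize(w,(420,315));C[A.shape[0]:A.shape[0]+315,360:780]=W
cv2.imwrite("pics/crop1.png",C);print(C.shape)
c=load("pics/top0.png")
for n,u,v,z in[("tape",299,239,.019),("box2",358,246,.032),("box1",357,288,.045),("strip",297,289,.016),("torch",422,303,.03),("sel",217,258,.09),("rec",157,262,.072),("hand",184,290,.122)]: print(n,plane(c,u,v,z))
```

```text
(586, 800, 3)
tape [ 0.579 -0.017  0.019]
box2 [ 0.57  -0.18   0.032]
box1 [ 0.455 -0.184  0.045]
strip [ 0.441 -0.025  0.016]
torch [ 0.431 -0.361  0.03 ]
sel [0.496 0.185 0.09 ]
rec [0.474 0.346 0.072]
hand [0.404 0.25  0.122]
```

View pics/crop1.png

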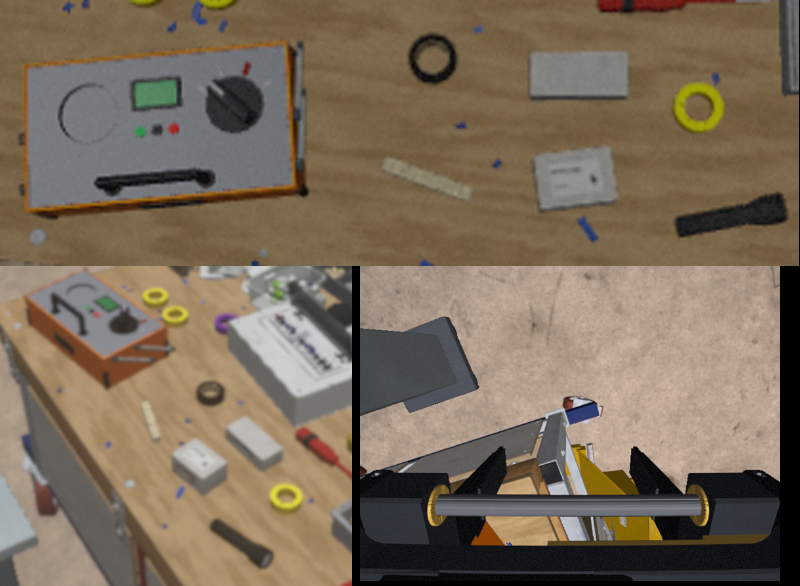

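Both cartons match by shape: (358,246) is the flat 110 x 50 one, and (357,288) is the 85 x 60 one. The torch, strip and open black ring tape are all present. Next: accurate poses from both views.

```bash
cat > m.py <<'E'
from h import *
np.set_printoptions(precision=4,suppress=True)
t=load("pics/top0.png");s=load("pics/scene0.png")
T=cv2.imread("pics/top0.png");S=cv2.imread("pics/scene0.png")
def blob(im,box,lo,hi,ker=3):
    x0,y0,x1,y1=box;h=cv2.cvtColor(im[y0:y1,x0:x1],cv2.COLOR_BGR2HSV)
    m=cv2.inRange(h,np.array(lo),np.array(hi));m=cv2.morphologyEx(m,cv2.MORPH_CLOSE,np.ones((ker,ker)))
    cs,_=cv2.findContours(m,cv2.RETR_EXTERNAL,cv2.CHAIN_APPROX_NONE);k=max(cs,key=cv2.contourArea)
    return k[:,0,:]+[x0,y0]
def rect(cam,k,z):
    P=np.array([plane(cam,u,v,z)[:2] for u,v in k],np.float32)
    (c,wh,a)=cv2.minAreaRect(P*1000); B=cv2.boxPoints((c,wh,a))
    e=[B[1]-B[0],B[2]-B[1]];e=max(e,key=np.linalg.norm);return np.array(c),np.array(sorted(wh)),np.degrees(np.arctan2(e[1],e[0]))%180
E
python3 - <<'E'
from m import *
G=dict(lo=(0,0,105),hi=(180,60,255))
tb=dict(strip=((272,275,322,303),(10,0,135),(40,80,255),.016),box2=((330,228,388,264),(0,0,105),(180,60,255),.032),box1=((335,270,382,305),(0,0,105),(180,60,255),.045),
 torch=((395,288,450,318),(0,0,0),(180,255,62),.02),tape=((280,222,318,256),(0,0,0),(180,255,75),.019),tray=((120,225,250,310),(0,0,85),(180,70,255),.08))
for n,(b,lo,hi,z) in tb.items():
    k=blob(T,b,lo,hi,7 if n=="tray" else 3);print(n,cv2.boundingRect(k),*rect(t,k,z))
k=blob(T,(120,225,250,310),(3,120,90),(20,255,255),25);print("case+",cv2.boundingRect(k),*rect(t,k,.07))
for r in (T[225:310:1,120:250],): pass
C=np.vstack([np.hstack([cv2.resize(S[170:260,190:300],None,fx=5,fy=5,interpolation=cv2.INTER_CUBIC)])]);
D=cv2.resize(T[228:308,125:250],None,fx=4,fy=4,interpolation=cv2.INTER_CUBIC)
cv2.imwrite("pics/crop2.png",C)
E
```

```text
strip (279, 281, 35, 16) [443.4741 -22.1274] [13.9007 98.8097] 74.40598
box2 (339, 236, 41, 19) [ 574.8277 -182.3071] [ 50.02   109.3829] 93.42765
box1 (340, 275, 35, 26) [ 455.4755 -185.2025] [59.6921 86.0821] 101.55617
torch (399, 295, 46, 18) [ 425.8492 -363.1859] [ 31.6376 123.7251] 108.318344
tape (289, 229, 20, 21) [579.5238 -15.2846] [53.0063 55.6051] 49.70177
tray (128, 234, 122, 67) [469.8627 259.5447] [152.7155 319.7883] 100.14995
case+ (120, 225, 130, 85) [469.5246 275.4864] [223.4256 349.7059] 95.18928
```

```bash
python3 -m handwheel '[{"fingers":0,"offset":[0.2,-0.4,0.2],"turn":0},{"fingers":0,"offset":[0.3,-0.45,0.2],"turn":0},{"fingers":0,"offset":[0.3,-0.45,0.2],"turn":0},{"fingers":0,"offset":[0.3,-0.45,0.2],"turn":0},{"fingers":0,"offset":[0.3,-0.45,0.2],"turn":0},{"fingers":0,"offset":[0.3,-0.45,0.1],"turn":0},{"fingers":0,"offset":[0.3,-0.45,0],"turn":0},{"fingers":0,"offset":[0.2,-0.35,0],"turn":0},{"fingers":0,"offset":[0.2,-0.2,0],"turn":0},{"fingers":0,"offset":[0,0,0],"turn":0}]'
```

```text
t: 1.4
ee_pos: [0.4438, 0.2512, 0.3242]
ee_rot: [[-0.949, 0.315, -0.001], [0.315, 0.949, -0.0], [0.001, -0.001, -1.0]]
ft_force: [0.2, -0.2, -0.6]
width: 0.0948
grasp_force: 0.0
```

View pics/crop2.png

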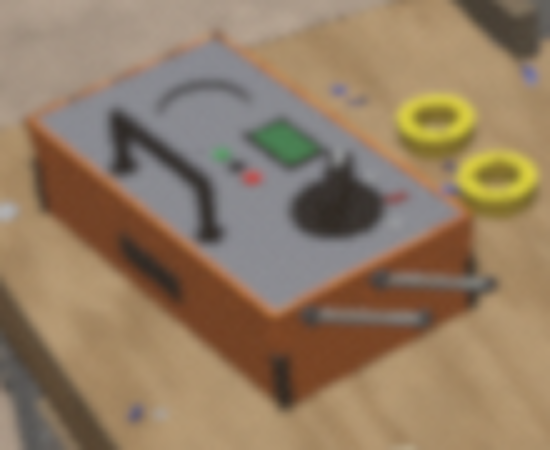

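Scene crop of the tray: the near-left corner is about (196,194) in full-picture pixels, the far-left (233,178), far-right (284,213) and near-right (245,234). The bars on the right are the swing arms. Next is a wrist view over the case.

Run:
```python
from h import *
np.set_printoptions(precision=4,suppress=True)
snap("wrist","pics/w1.png")
t=load("pics/top0.png");s=load("pics/scene0.png")
tp=lambda x,y:(120+x/2.42,215+y/2.42); sp=lambda x,y:(190+x/5,170+y/5)
for n,a,b in [("NL",(26,205),(32,122)),("FL",(24,66),(215,38)),("FR",(290,46),(470,215)),("NR",(296,186),(275,318)),("hL",(101,182),(118,117)),("hR",(208,175),(205,185))]:
    print(n,*tri((t,*tp(*a)),(s,*sp(*b))))
```

```text
NL [0.3703 0.4022 0.0669] [np.float64(8.51510846575227e-06), np.float64(8.51510846577365e-06)]
FL [0.5219 0.429  0.0679] [np.float64(0.000583330459376783), np.float64(0.0005833304593767062)]
FR [0.5684 0.135  0.0785] [np.float64(0.001898877311152618), np.float64(0.0018988773111527908)]
NR [0.4167 0.1117 0.0736] [np.float64(0.000672166823484549), np.float64(0.0006721668234845878)]
hL [0.3995 0.3066 0.1173] [np.float64(0.0010072142072667335), np.float64(0.0010072142072667647)]
hR [0.4142 0.1948 0.1263] [np.float64(0.0007020611975843494), np.float64(0.0007020611975843149)]
```

View pics/w1.png

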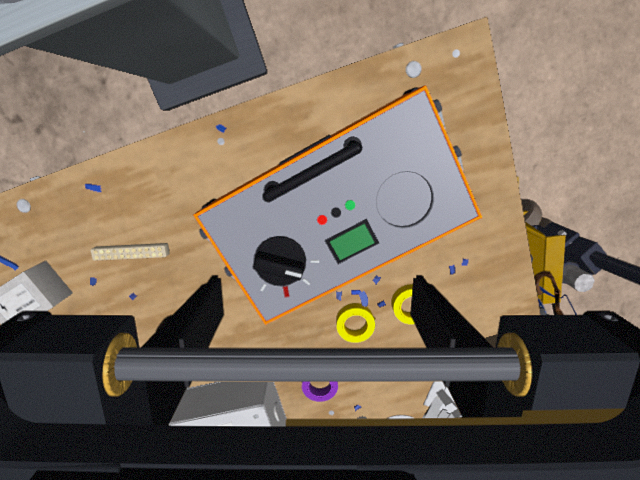

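The wrist view shows tray corners at (424,87), (480,215), (264,322) and (195,214), the selector disc at (279,261) with its stripe ending near (302,275), and the recess at (405,199). The handle runs from (270,192) to (353,146).

Run:
```python
from h import *
np.set_printoptions(precision=4,suppress=True)
w=load("pics/w1.png");t=load("pics/top0.png");s=load("pics/scene0.png")
P=np.array([plane(w,*p,.08) for p in [(424,87),(480,215),(264,322),(195,214)]]);print(P)
c=P.mean(0);print("c",c, [np.linalg.norm(P[i]-P[i-1]) for i in range(4)])
y=(P[0]-P[3]+P[1]-P[2]);yaw=np.degrees(np.arctan2(-y[0],y[1]));print("yaw",yaw)
tp=lambda x,y:(120+x/2.42,215+y/2.42); sp=lambda x,y:(190+x/5,170+y/5)
for n,a,b,d in [("NL",(26,205),(32,122),(424,87)),("FL",(24,66),(215,38),(480,215)),("FR",(290,46),(470,215),(264,322)),("NR",(296,186),(275,318),(195,214)),("hL",(101,182),(118,117),(353,146)),("hR",(208,175),(205,185),(270,192)),("recess",(88,113),(205,95),(405,199))]:
    print(n,*tri((t,*tp(*a)),(s,*sp(*b)),(w,*d)))
print("disc",plane(w,279,261,.085),"ptr",plane(w,302,275,.111),plane(w,256,258,.111),plane(w,285,271,.111))
print("rec",plane(w,405,199,.08),"h",plane(w,353,146,.128),plane(w,270,192,.128))
# selector dark bar: enlarge
im=cv2.imread("pics/w1.png")[225:305,230:330];im=cv2.convertScaleAbs(im,alpha=2,beta=20)
cv2.imwrite("pics/sel.png",cv2.resize(im,None,fx=6,fy=6,interpolation=cv2.INTER_CUBIC))
```

```text
[[0.3646 0.3944 0.08  ]
 [0.5187 0.4231 0.08  ]
 [0.5695 0.1385 0.08  ]
 [0.4143 0.1127 0.08  ]]
c [0.4668 0.2672 0.08  ] [np.float64(0.2860405844975897), np.float64(0.15673101432093864), np.float64(0.289071676715736), np.float64(0.15731796371270915)]
yaw 10.07618384708935
NL [0.3679 0.3984 0.0707] [np.float64(0.003061841056419291), np.float64(0.0014170371084871898), np.float64(0.0035353161403262603)]
FL [0.5218 0.4276 0.0692] [np.float64(0.0012779521296872249), np.float64(0.00037792801644069573), np.float64(0.0010951720945479248)]
FR [0.5697 0.1366 0.0768] [np.float64(0.0027532669778873196), np.float64(0.0014962856498023569), np.float64(0.001574474636247938)]
NR [0.4159 0.1109 0.0747] [np.float64(0.0008278159449109043), np.float64(0.001082749070687151), np.float64(0.001000237211492558)]
hL [0.3979 0.3045 0.1195] [np.float64(0.001753402418142618), np.float64(0.0018947058671716002), np.float64(0.0022967886459812547)]
hR [0.4156 0.2043 0.1151] [np.float64(0.006789633204652292), np.float64(0.003680894966721898), np.float64(0.005687857436617607)]
recess [0.4743 0.3439 0.0844] [np.float64(0.0009302766739213036), np.float64(0.0029396376421553802), np.float64(0.0021611706617108424)]
disc [0.4971 0.1857 0.085 ] ptr [0.5124 0.21   0.111 ] [0.4774 0.1687 0.111 ] [0.5019 0.1937 0.111 ]
rec [0.4734 0.3455 0.08  ] h [0.395  0.3031 0.128 ] [0.4116 0.2119 0.128 ]
```

View pics/sel.png

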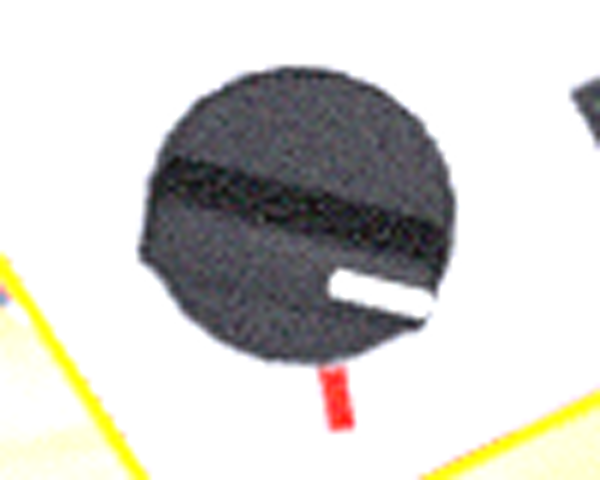

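Run:
```python
from h import *
np.set_printoptions(precision=4,suppress=True)
w=load("pics/w1.png")
g=lambda x,y,z=.111:plane(w,230+x/6,225+y/6,z)
a,b=g(330,283),g(430,305);print("stripe",a,b,np.degrees(np.arctan2(*(b-a)[1::-1])))
a,b=g(148,228),g(432,290);print("bar",(a+b)/2,np.linalg.norm(b-a),np.degrees(np.arctan2(*(b-a)[1::-1])))
print("red tick",g(333,368,.08),g(342,428,.08),g(333,368,.08)-(a+b)/2)
print("disc",g(302,215,.088))
```

```text
stripe [0.5032 0.1932 0.111 ] [0.5132 0.2094 0.111 ] 58.237114799443475
bar [0.4965 0.1879 0.111 ] 0.053468245242687625 58.37953909722707
red tick [0.5321 0.1807 0.08  ] [0.5452 0.1779 0.08  ] [ 0.0356 -0.0072 -0.031 ]
disc [0.4964 0.1879 0.088 ]
```

```bash
python3 -m handwheel '[{"fingers":0.5,"offset":[0.1,-0.1,-0.2],"turn":0.16},{"fingers":0.5,"offset":[0.1,-0.1,-0.2],"turn":0.16},{"fingers":0.5,"offset":[0.1,-0.1,-0.3],"turn":0.16},{"fingers":0.5,"offset":[0.1,-0.1,-0.3],"turn":0.16},{"fingers":0.5,"offset":[0.1,-0.1,-0.3],"turn":0.16},{"fingers":0.5,"offset":[0.027,-0.1,-0.3],"turn":0.16},{"fingers":0.5,"offset":[0,-0.032,-0.2],"turn":0.16},{"fingers":0.5,"offset":[0,0,-0.0],"turn":0.16},{"fingers":0.5,"offset":[0,0,0],"turn":0},{"fingers":0.5,"offset":[0,0,0],"turn":0}]'
python3 -m handwheel '[{"fingers":0.5,"offset":[0,0,-0.2],"turn":0},{"fingers":0.5,"offset":[0,0,-0.15],"turn":0},{"fingers":0.5,"offset":[0,0,-0.12],"turn":0},{"fingers":0.5,"offset":[0,0,0],"turn":0},{"fingers":0.5,"offset":[0,0,0],"turn":0},{"fingers":1,"offset":[0,0,0],"turn":0},{"fingers":1,"offset":[0,0,0],"turn":0},{"fingers":1,"offset":[0,0,0],"turn":0},{"fingers":1,"offset":[0,0,0],"turn":0},{"fingers":1,"offset":[0,0,0],"turn":0}]'
```

```text
t: 2.7
ee_pos: [0.4957, 0.19, 0.1451]
ee_rot: [[-0.522, -0.853, 0.001], [-0.853, 0.522, 0.0], [-0.001, -0.0, -1.0]]
ft_force: [0.1, -0.6, 1.1]
width: 0.0475
grasp_force: 0.0
t: 3.95
ee_pos: [0.4978, 0.188, 0.0981]
ee_rot: [[-0.52, -0.854, 0.005], [-0.854, 0.52, -0.003], [-0.0, -0.006, -1.0]]
ft_force: [6.6, -4.8, -2.1]
width: 0.0159
grasp_force: 29.5
```

```bash
python3 -m handwheel '[{"fingers":1,"offset":[0,0,0],"turn":-0.14},{"fingers":1,"offset":[0,0,0],"turn":-0.14},{"fingers":1,"offset":[0,0,0],"turn":-0.15},{"fingers":1,"offset":[0,0,0],"turn":-0.15},{"fingers":1,"offset":[0,0,0],"turn":-0.15},{"fingers":1,"offset":[0,0,0],"turn":-0.15},{"fingers":1,"offset":[0,0,0],"turn":-0.15},{"fingers":1,"offset":[0,0,0],"turn":-0.13},{"fingers":1,"offset":[0,0,0],"turn":0},{"fingers":1,"offset":[0,0,0],"turn":0}]'
python3 -m handwheel '[{"fingers":0.5,"offset":[0,0,0],"turn":0},{"fingers":0.5,"offset":[0,0,0],"turn":0},{"fingers":0.5,"offset":[0,0,0],"turn":0},{"fingers":0.5,"offset":[0,0,0.3],"turn":0},{"fingers":0.5,"offset":[0,0,0.5],"turn":0},{"fingers":0.5,"offset":[-0.3,0,0.5],"turn":-0.1},{"fingers":0.5,"offset":[-0.3,0.2,0.3],"turn":-0.15},{"fingers":0.5,"offset":[-0.1,0.2,0],"turn":-0.15},{"fingers":0.5,"offset":[0,0.2,0],"turn":-0.15},{"fingers":0.5,"offset":[0,0,0],"turn":-0.15}]'
python3 - <<'E'
from h import *
snap("wrist","pics/w2.png")
E
```

```text
t: 5.2
ee_pos: [0.4981, 0.1873, 0.0981]
ee_rot: [[-0.982, 0.19, 0.005], [0.19, 0.982, -0.004], [-0.006, -0.003, -1.0]]
ft_force: [7.1, -7.6, -2.9]
width: 0.0157
grasp_force: 29.7
t: 6.45
ee_pos: [0.4253, 0.2505, 0.2578]
ee_rot: [[-0.599, 0.801, 0.0], [0.801, 0.599, 0.001], [0.0, 0.0, -1.0]]
ft_force: [-0.2, -0.9, -0.2]
width: 0.048
grasp_force: 0.0
```

View pics/w2.png

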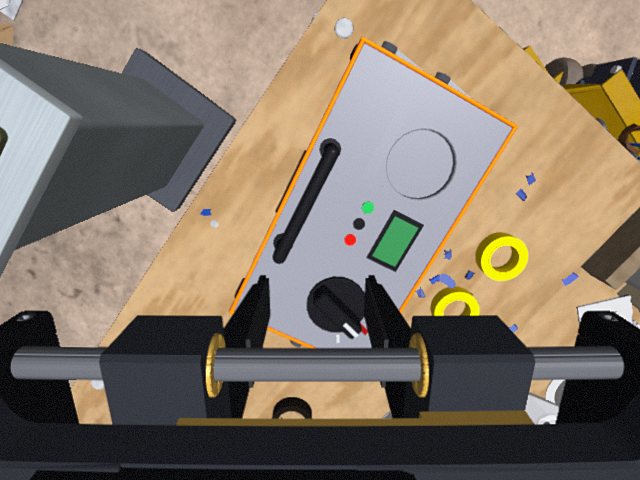

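The pointer stripe (344,324)–(356,337) lies beside the red tick at (364,331). I'll check its angle and triangulate the handle between the two wrist views.

Run:
```python
from h import *
np.set_printoptions(precision=4,suppress=True)
w=load("pics/w1.png");v=load("pics/w2.png")
im=cv2.cvtColor(cv2.imread("pics/w2.png"),cv2.COLOR_BGR2HSV)
m=cv2.inRange(im,(0,0,200),(180,60,255));m[:310]=0;m[345:]=0;m[:,:340]=0;m[:,362:]=0
ys,xs=np.nonzero(m);P=np.array([plane(v,a,b,.111)[:2] for a,b in zip(xs,ys)]);c,s_,_=np.linalg.svd(P-P.mean(0)),0,0
d=c[2][0];print("stripe",len(xs),P.mean(0),np.degrees(np.arctan2(d[1],d[0])), "dir from axis",np.degrees(np.arctan2(P.mean(0)[1]-.188,P.mean(0)[0]-.4965)))
print("hL",tri((w,353,146),(v,331,148)),"hR",tri((w,270,192),(v,280,257)))
print("hL",plane(v,331,148,.128),"hR",plane(v,280,257,.128))
print("rec",tri((w,405,199),(v,421,164)))
for p in [(364,39),(516,126)]: print(plane(v,*p,.08))
```

```text
stripe 71 [0.5164 0.1827] -9.847739143322121 dir from axis -14.908874589588564
hL (array([0.3989, 0.3068, 0.0766]), [np.float64(0.0003288800923280615), np.float64(0.0003288800923279179)]) hR (array([0.4119, 0.2142, 0.1409]), [np.float64(0.0019041112523373361), np.float64(0.0019041112523373515)])
hL [0.3951 0.3082 0.128 ] hR [0.4156 0.2096 0.128 ]
rec (array([0.4734, 0.3454, 0.0807]), [np.float64(0.00019387575287708203), np.float64(0.00019387575287700763)])
[0.3658 0.3957 0.08  ]
[0.5204 0.4234 0.08  ]
```

Selector is at the red mark (−9.8° measured, −10.2° expected). Next I go down onto the handle and grip it, and compute the arc.

```bash
python3 -m handwheel '[{"fingers":0.5,"offset":[-0.05,0.03,-0.1],"turn":-0.15},{"fingers":0.5,"offset":[-0.08,0.03,-0.15],"turn":-0.15},{"fingers":0.5,"offset":[-0.08,0.015,-0.2],"turn":-0.147},{"fingers":0.5,"offset":[0,0,-0.3],"turn":0},{"fingers":0.5,"offset":[0,0,-0.3],"turn":0},{"fingers":0.5,"offset":[0,0,-0.3],"turn":0},{"fingers":0.5,"offset":[0,0,-0.2],"turn":0},{"fingers":0.5,"offset":[0,0,0],"turn":0},{"fingers":1,"offset":[0,0,0],"turn":0},{"fingers":1,"offset":[0,0,0],"turn":0}]'
python3 -m handwheel '[{"fingers":1,"offset":[0,0,0],"turn":0},{"fingers":1,"offset":[0,0,0],"turn":0},{"fingers":1,"offset":[0,0,0],"turn":0},{"fingers":1,"offset":[0,0,0],"turn":0},{"fingers":1,"offset":[0,0,0],"turn":0},{"fingers":1,"offset":[0,0,0],"turn":0},{"fingers":1,"offset":[0,0,0],"turn":0},{"fingers":1,"offset":[0,0,0],"turn":0},{"fingers":1,"offset":[0,0,0],"turn":0},{"fingers":1,"offset":[0,0,0],"turn":0}]'
python3 - <<'E'
import numpy as np
th=np.radians(30+6*np.arange(21));X=-np.cos(th)*np.array([[.985],[.174]]);D=np.round(np.diff(np.vstack([X,np.sin(th)]),axis=1).T,3);print(D)
E
```

```text
t: 7.75
ee_pos: [0.4057, 0.2572, 0.1041]
ee_rot: [[-0.177, 0.984, 0.002], [0.984, 0.177, 0.001], [0.001, 0.002, -1.0]]
ft_force: [-0.1, -0.2, 0.0]
width: 0.0328
grasp_force: 0.0
t: 9.0
ee_pos: [0.407, 0.2572, 0.1035]
ee_rot: [[-0.177, 0.984, 0.006], [0.984, 0.177, 0.002], [0.001, 0.006, -1.0]]
ft_force: [6.3, 0.4, -2.4]
width: 0.0111
grasp_force: 30.0
[[ 0.056  0.01   0.088]
 [ 0.065  0.011  0.081]
 [ 0.073  0.013  0.074]
 [ 0.08   0.014  0.066]
 [ 0.086  0.015  0.057]
 [ 0.092  0.016  0.048]
 [ 0.096  0.017  0.038]
 [ 0.1    0.018  0.027]
 [ 0.102  0.018  0.016]
 [ 0.103  0.018  0.005]
 [ 0.103  0.018 -0.005]
 [ 0.102  0.018 -0.016]
 [ 0.1    0.018 -0.027]
 [ 0.096  0.017 -0.038]
 [ 0.092  0.016 -0.048]
 [ 0.086  0.015 -0.057]
 [ 0.08   0.014 -0.066]
 [ 0.073  0.013 -0.074]
 [ 0.065  0.011 -0.081]
 [ 0.056  0.01  -0.088]]
```

```bash
python3 -m handwheel '[{"fingers":1,"offset":[0.056,0.010,0.088],"turn":0},{"fingers":1,"offset":[0.065,0.011,0.081],"turn":0},{"fingers":1,"offset":[0.073,0.013,0.074],"turn":0},{"fingers":1,"offset":[0.08,0.014,0.066],"turn":0},{"fingers":1,"offset":[0.086,0.015,0.057],"turn":0},{"fingers":1,"offset":[0.092,0.016,0.048],"turn":0},{"fingers":1,"offset":[0.096,0.017,0.038],"turn":0},{"fingers":1,"offset":[0.1,0.018,0.027],"turn":0},{"fingers":1,"offset":[0.102,0.018,0.016],"turn":0},{"fingers":1,"offset":[0.103,0.018,0.005],"turn":0}]'
```

```text
t: 10.25
ee_pos: [0.4912, 0.2721, 0.1535]
ee_rot: [[-0.177, 0.984, 0.001], [0.984, 0.177, 0.0], [0.0, 0.001, -1.0]]
ft_force: [-3.2, 2.1, -6.5]
width: 0.0113
grasp_force: 30.0
```

```bash
python3 -m handwheel '[{"fingers":1,"offset":[0.103,0.018,-0.005],"turn":0},{"fingers":1,"offset":[0.102,0.018,-0.016],"turn":0},{"fingers":1,"offset":[0.1,0.018,-0.027],"turn":0},{"fingers":1,"offset":[0.096,0.017,-0.038],"turn":0},{"fingers":1,"offset":[0.092,0.016,-0.048],"turn":0},{"fingers":1,"offset":[0.086,0.015,-0.057],"turn":0},{"fingers":1,"offset":[0.08,0.014,-0.066],"turn":0},{"fingers":1,"offset":[0.073,0.013,-0.074],"turn":0},{"fingers":1,"offset":[0.065,0.011,-0.081],"turn":0},{"fingers":1,"offset":[0.04,0.008,-0.07],"turn":0}]'
```

```text
t: 11.5
ee_pos: [0.5766, 0.2873, 0.1051]
ee_rot: [[-0.177, 0.984, 0.006], [0.984, 0.177, 0.002], [0.001, 0.006, -1.0]]
ft_force: [5.8, 5.4, 0.7]
width: 0.0114
grasp_force: 30.0
```

```bash
python3 -m handwheel '[{"fingers":1,"offset":[0,0,0],"turn":0},{"fingers":0.5,"offset":[0,0,0],"turn":0},{"fingers":0.5,"offset":[0,0,0],"turn":0},{"fingers":0.4,"offset":[0,0,0],"turn":0},{"fingers":0.2,"offset":[0,0,0.3],"turn":0},{"fingers":0,"offset":[0,0,0.5],"turn":0},{"fingers":0,"offset":[-0.3,-0.5,0.5],"turn":0},{"fingers":0,"offset":[-0.3,-0.5,0.5],"turn":0},{"fingers":0,"offset":[-0.3,-0.5,0],"turn":0},{"fingers":0,"offset":[-0.3,-0.5,0],"turn":0}]'
python3 - <<'E'
from h import *
snap("top","pics/t1.png");a=cv2.imread("pics/t1.png")
cv2.imwrite("pics/t1c.png",cv2.resize(a[130:330,110:460],None,fx=2.28,fy=2.28,interpolation=cv2.INTER_CUBIC))
E
```

```text
t: 12.75
ee_pos: [0.464, 0.1036, 0.2667]
ee_rot: [[-0.177, 0.984, 0.001], [0.984, 0.177, -0.001], [-0.001, 0.001, -1.0]]
ft_force: [0.4, -0.7, 0.6]
width: 0.0936
grasp_force: 0.0
```

View pics/t1c.png

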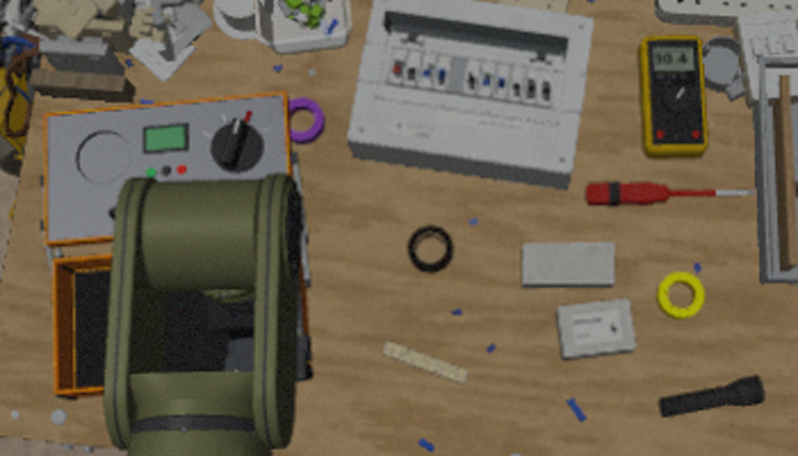

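The tray is fully over the back, and carton 1 has been knocked to about (372,274), closer to carton 2. I'll look at the loose items again from above with the wrist camera.

```bash
python3 -m handwheel '[{"fingers":0,"offset":[0.1,-0.35,0.1],"turn":0},{"fingers":0,"offset":[0.1,-0.4,0.1],"turn":0},{"fingers":0,"offset":[0.1,-0.4,0.1],"turn":0},{"fingers":0,"offset":[0.06,-0.4,0.1],"turn":0},{"fingers":0,"offset":[0,-0.4,0],"turn":0},{"fingers":0,"offset":[0,-0.4,0],"turn":0},{"fingers":0,"offset":[0,-0.2,0],"turn":0},{"fingers":0,"offset":[0,0,0],"turn":0},{"fingers":0,"offset":[0,0,0],"turn":0},{"fingers":0,"offset":[0,0,0],"turn":0}]'
python3 - <<'E'
from h import *
snap("wrist","pics/w3.png")
E
```

```text
t: 14.05
ee_pos: [0.5011, -0.1487, 0.3059]
ee_rot: [[-0.178, 0.984, 0.0], [0.984, 0.178, 0.0], [0.0, 0.0, -1.0]]
ft_force: [-0.4, 0.2, 0.5]
width: 0.0951
grasp_force: 0.0
```

View pics/w3.png

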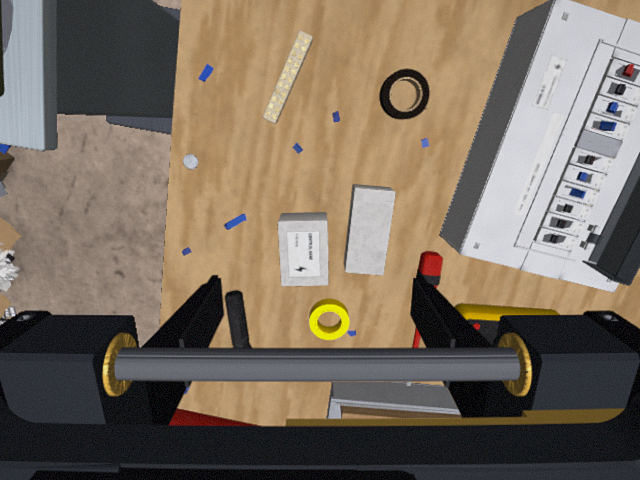

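Wrist view: strip (288,77), tape (405,94), carton 1 (305,250), carton 2 (370,230), torch (237,320, partly behind a finger), yellow ring (329,320), which stays. The gap between the cartons is about 20 px.

Run:
```python
from m import *
w=load("pics/w3.png");W=cv2.imread("pics/w3.png");t1=load("pics/t1.png");T1=cv2.imread("pics/t1.png")
print("nadir",proj(w,np.append(w["E"][:2,3],0)))
g=cv2.cvtColor(W,cv2.COLOR_BGR2HSV)
print("row x profile box y=240",g[240,270:405:3,2]);print("col box1 x=290",g[200:295:3,290,2]);print("col box2 x=365",g[175:285:3,365,2])
for n,b,lo,hi,z in [("strip",(255,25,320,130),(15,30,150),(35,120,255),.016),("box1",(265,200,340,295),(0,0,150),(180,45,255),.045),("box2",(335,175,405,285),(0,0,130),(180,45,255),.032),("tape",(370,60,440,130),(0,0,0),(180,255,50),.019)]:
    k=blob(W,b,lo,hi,5);print(n,cv2.boundingRect(k),*rect(w,k,z))
for n,b,lo,hi,z in [("box1",(348,258,392,292),(0,0,105),(180,60,255),.045),("box2",(330,228,388,262),(0,0,105),(180,60,255),.032),("strip",(272,275,322,303),(10,0,135),(40,80,255),.016),("torch",(395,288,450,318),(0,0,0),(180,255,62),.02),("tape",(280,222,318,256),(0,0,0),(180,255,75),.019)]:
    k=blob(T1,b,lo,hi);print("top",n,cv2.boundingRect(k),*rect(t1,k,z))
```

```text
nadir [316.6142 123.3197]
row x profile box y=240 [181 190 188 185 199 192 217 223 222 193 223 221 225 172 207 222 224 205
 205 188 176 173 175 178 175 166  93 197 198 202 206 196 199 201 197 204
 202 200 199 205 194 191 178 170 168]
col box1 x=290 [181 171 175 171 167 109 126 200 197 193 198 225 225 223 226 226 223 218
 218 219 219 223 223 223 222 217 203 193 200 173 175 179]
col box2 x=365 [192 190 194 185 120 198 205 207 208 199 197 198 200 200 198 200 202 201
 196 196 192 194 197 199 194 197 195 200 201 201 201 202 203 169 167 170
 176]
strip (255, 25, 65, 105) [442.4333 -25.1215] [ 76.225  111.7831] 100.1088
box1 (278, 220, 51, 66) [ 497.0869 -221.1177] [60.0648 85.3865] 101.38332
box2 (345, 187, 50, 89) [ 573.3413 -183.816 ] [ 49.7295 111.0429] 95.29563
tape (380, 69, 49, 50) [579.4073 -17.1841] [53.5164 55.6806] 12.881572
top box1 (354, 261, 35, 25) [ 497.2642 -219.7824] [61.0941 86.5962] 101.908424
top box2 (339, 236, 41, 19) [ 573.5665 -182.7672] [ 50.005  109.7566] 94.856285
top strip (278, 280, 37, 17) [443.546  -21.6074] [ 15.7299 101.711 ] 74.693146
top torch (399, 295, 46, 18) [ 427.5283 -362.4326] [ 31.3627 123.6994] 105.776146
top tape (289, 229, 20, 21) [579.4611 -15.3126] [52.9631 55.5409] 49.35714
```

Both views agree to within 2 mm at the stated heights. Carton 1 is at (0.497,−0.220), and the 24 mm gap is enough for a finger. I pick it now.

```bash
python3 -m handwheel '[{"fingers":0.24,"offset":[-0.04,-0.3,-0.2],"turn":0.02},{"fingers":0.24,"offset":[0,-0.41,-0.3],"turn":0},{"fingers":0.24,"offset":[0,0,-0.5],"turn":0},{"fingers":0.24,"offset":[0,0,-0.5],"turn":0},{"fingers":0.24,"offset":[0,0,-0.4],"turn":0},{"fingers":0.24,"offset":[0,0,-0.3],"turn":0},{"fingers":0.24,"offset":[0,0,-0.3],"turn":0},{"fingers":0.24,"offset":[0,0,-0.24],"turn":0},{"fingers":0.24,"offset":[0,0,-0.2],"turn":0},{"fingers":0.24,"offset":[0,0,0],"turn":0}]'
python3 -m handwheel '[{"fingers":1,"offset":[0,0,0],"turn":0},{"fingers":1,"offset":[0,0,0],"turn":0},{"fingers":1,"offset":[0,0,0],"turn":0},{"fingers":1,"offset":[0,0,0],"turn":0},{"fingers":1,"offset":[0,0,0.1],"turn":0},{"fingers":1,"offset":[0,0,0.3],"turn":0},{"fingers":1,"offset":[0,0,0.4],"turn":0},{"fingers":1,"offset":[0,0,0.4],"turn":0},{"fingers":1,"offset":[0,0,0.3],"turn":0},{"fingers":1,"offset":[0,0,0],"turn":0}]'
```

```text
t: 15.35
ee_pos: [0.4958, -0.2195, 0.0101]
ee_rot: [[-0.198, 0.98, -0.003], [0.98, 0.198, 0.002], [0.003, -0.003, -1.0]]
ft_force: [0.1, -0.3, 0.4]
width: 0.0724
grasp_force: 0.0
t: 16.6
ee_pos: [0.4984, -0.2218, 0.1648]
ee_rot: [[-0.197, 0.98, 0.005], [0.98, 0.197, -0.003], [-0.004, 0.004, -1.0]]
ft_force: [0.0, 0.8, -1.6]
width: 0.0599
grasp_force: 30.0
```

```bash
python3 -m handwheel '[{"fingers":1,"offset":[-0.03,0.4,0],"turn":0.15},{"fingers":1,"offset":[-0.04,0.55,0],"turn":0.15},{"fingers":1,"offset":[-0.04,0.55,0],"turn":0.15},{"fingers":1,"offset":[-0.04,0.55,0],"turn":0.15},{"fingers":1,"offset":[-0.04,0.55,0],"turn":0.15},{"fingers":1,"offset":[-0.04,0.55,0],"turn":0.15},{"fingers":1,"offset":[-0.04,0.55,0],"turn":0.15},{"fingers":1,"offset":[-0.04,0.55,0],"turn":0.15},{"fingers":1,"offset":[-0.02,0.5,0],"turn":0.15},{"fingers":1,"offset":[0,0.2,0],"turn":0.128}]'
python3 -m handwheel '[{"fingers":1,"offset":[0,0,0],"turn":0},{"fingers":1,"offset":[0,0,0],"turn":0},{"fingers":1,"offset":[0,0,0],"turn":0},{"fingers":1,"offset":[0,0,0],"turn":0},{"fingers":1,"offset":[0,0,0],"turn":0},{"fingers":1,"offset":[0,0,-0.1],"turn":0},{"fingers":1,"offset":[0,0,-0.2],"turn":0},{"fingers":1,"offset":[0,0,-0.2],"turn":0},{"fingers":1,"offset":[0,0,0],"turn":0},{"fingers":1,"offset":[0,0,0],"turn":0}]'
```

```text
t: 17.85
ee_pos: [0.4622, 0.2759, 0.1591]
ee_rot: [[-0.983, -0.182, -0.004], [-0.182, 0.983, -0.002], [0.004, -0.001, -1.0]]
ft_force: [0.4, 0.1, -1.2]
width: 0.06
grasp_force: 30.0
t: 19.1
ee_pos: [0.464, 0.2742, 0.1116]
ee_rot: [[-0.985, -0.175, -0.0], [-0.175, 0.985, -0.0], [0.0, -0.0, -1.0]]
ft_force: [0.4, -0.4, -0.5]
width: 0.0596
grasp_force: 30.0
```

```bash
python3 -m handwheel '[{"fingers":1,"offset":[0.01,0.07,-0.1],"turn":0},{"fingers":1,"offset":[0,0,-0.25],"turn":0},{"fingers":1,"offset":[0,0,-0.25],"turn":0},{"fingers":1,"offset":[0,0,-0.2],"turn":0},{"fingers":1,"offset":[0,0,-0.15],"turn":0},{"fingers":1,"offset":[0,0,0],"turn":0},{"fingers":0.24,"offset":[0,0,0],"turn":0},{"fingers":0.24,"offset":[0,0,0],"turn":0},{"fingers":0.24,"offset":[0,0,0],"turn":0},{"fingers":0.24,"offset":[0,0,0.1],"turn":0}]'
python3 -m handwheel '[{"fingers":0.24,"offset":[0,0,0.4],"turn":0},{"fingers":0.24,"offset":[0,0,0.5],"turn":0},{"fingers":0.24,"offset":[0,0,0.5],"turn":0},{"fingers":0.3,"offset":[0.1,-0.5,0],"turn":-0.16},{"fingers":0.3,"offset":[0.1,-0.55,0],"turn":-0.16},{"fingers":0.3,"offset":[0.15,-0.55,0],"turn":-0.16},{"fingers":0.3,"offset":[0.15,-0.55,0],"turn":-0.16},{"fingers":0.3,"offset":[0.15,-0.55,0],"turn":-0.16},{"fingers":0.3,"offset":[0.15,-0.55,0],"turn":-0.16},{"fingers":0.3,"offset":[0.15,-0.55,0],"turn":-0.16}]'
```

```text
t: 20.35
ee_pos: [0.4643, 0.2808, 0.0264]
ee_rot: [[-0.985, -0.175, -0.002], [-0.175, 0.985, -0.001], [0.002, -0.0, -1.0]]
ft_force: [0.3, 0.1, -0.7]
width: 0.072
grasp_force: 0.0
t: 21.6
ee_pos: [0.5605, -0.1008, 0.1679]
ee_rot: [[-0.538, 0.843, 0.002], [0.843, 0.538, -0.0], [-0.001, 0.001, -1.0]]
ft_force: [-0.2, -0.5, 0.1]
width: 0.0668
grasp_force: 0.0
```

```bash
python3 -m handwheel '[{"fingers":0.33,"offset":[0.06,-0.3,0],"turn":-0.16},{"fingers":0.33,"offset":[0.07,-0.35,-0.1],"turn":-0.16},{"fingers":0.33,"offset":[0,-0.18,-0.2],"turn":-0.14},{"fingers":0.33,"offset":[0,0,-0.3],"turn":0},{"fingers":0.33,"offset":[0,0,-0.3],"turn":0},{"fingers":0.33,"offset":[0,0,-0.3],"turn":0},{"fingers":0.33,"offset":[0,0,-0.25],"turn":0},{"fingers":0.33,"offset":[0,0,-0.12],"turn":0},{"fingers":0.33,"offset":[0,0,0],"turn":0},{"fingers":0.33,"offset":[0,0,0],"turn":0}]'
python3 -m handwheel '[{"fingers":1,"offset":[0,0,0],"turn":0},{"fingers":1,"offset":[0,0,0],"turn":0},{"fingers":1,"offset":[0,0,0],"turn":0},{"fingers":1,"offset":[0,0,0],"turn":0},{"fingers":1,"offset":[0,0,0.1],"turn":0},{"fingers":1,"offset":[0,0,0.3],"turn":0},{"fingers":1,"offset":[0,0,0.4],"turn":0},{"fingers":1,"offset":[0,0,0.4],"turn":0},{"fingers":1,"offset":[0,0,0.3],"turn":0},{"fingers":1,"offset":[0,0,0],"turn":0}]'
```

```text
t: 22.85
ee_pos: [0.574, -0.1823, 0.0113]
ee_rot: [[-0.092, 0.996, 0.002], [0.996, 0.092, -0.001], [-0.001, 0.002, -1.0]]
ft_force: [-0.0, 0.1, 0.1]
width: 0.0638
grasp_force: 0.0
t: 24.1
ee_pos: [0.5745, -0.1825, 0.1629]
ee_rot: [[-0.092, 0.996, 0.005], [0.996, 0.092, -0.002], [-0.003, 0.005, -1.0]]
ft_force: [0.2, -0.4, -2.0]
width: 0.0498
grasp_force: 30.0
```

```bash
python3 -m handwheel '[{"fingers":1,"offset":[-0.2,0.4,0],"turn":0.158},{"fingers":1,"offset":[-0.2,0.55,0],"turn":0.158},{"fingers":1,"offset":[-0.2,0.55,0],"turn":0.158},{"fingers":1,"offset":[-0.2,0.55,0],"turn":0.158},{"fingers":1,"offset":[-0.15,0.55,0],"turn":0.158},{"fingers":1,"offset":[-0.15,0.55,0],"turn":0.158},{"fingers":1,"offset":[-0.13,0.55,0],"turn":0.158},{"fingers":1,"offset":[0,0.55,0],"turn":0.158},{"fingers":1,"offset":[0,0.55,0],"turn":0.158},{"fingers":1,"offset":[0,0.55,0],"turn":0.158}]'
python3 -m handwheel '[{"fingers":1,"offset":[0,0.05,0],"turn":0},{"fingers":1,"offset":[0,0,0],"turn":0},{"fingers":1,"offset":[0,0,0],"turn":0},{"fingers":1,"offset":[0,0,0],"turn":0},{"fingers":1,"offset":[0,0,0],"turn":0},{"fingers":1,"offset":[0,0,-0.1],"turn":0},{"fingers":1,"offset":[0,0,-0.2],"turn":0},{"fingers":1,"offset":[0,0,-0.2],"turn":0},{"fingers":1,"offset":[0,0,0],"turn":0},{"fingers":1,"offset":[0,0,0],"turn":0}]'
```

```text
t: 25.35
ee_pos: [0.4485, 0.3542, 0.1571]
ee_rot: [[-0.984, -0.18, -0.003], [-0.18, 0.984, -0.002], [0.003, -0.002, -1.0]]
ft_force: [0.1, -0.3, -1.1]
width: 0.0499
grasp_force: 30.0
t: 26.6
ee_pos: [0.45, 0.3582, 0.1096]
ee_rot: [[-0.985, -0.175, -0.0], [-0.175, 0.985, -0.0], [0.0, -0.0, -1.0]]
ft_force: [0.5, 0.1, -1.6]
width: 0.0498
grasp_force: 30.0
```

```bash
python3 -m handwheel '[{"fingers":1,"offset":[0.01,-0.01,-0.1],"turn":0},{"fingers":1,"offset":[0,0,-0.25],"turn":0},{"fingers":1,"offset":[0,0,-0.2],"turn":0},{"fingers":1,"offset":[0,0,-0.2],"turn":0},{"fingers":1,"offset":[0,0,-0.16],"turn":0},{"fingers":1,"offset":[0,0,0],"turn":0},{"fingers":0.41,"offset":[0,0,0],"turn":0},{"fingers":0.41,"offset":[0,0,0],"turn":0},{"fingers":0.41,"offset":[0,0,0],"turn":0},{"fingers":0.41,"offset":[0,0,0.1],"turn":0}]'
python3 -m handwheel '[{"fingers":0.41,"offset":[0,0,0.4],"turn":0},{"fingers":0.41,"offset":[0,0,0.5],"turn":0},{"fingers":0.4,"offset":[0,0,0.5],"turn":0},{"fingers":0.4,"offset":[0,-0.5,0],"turn":-0.16},{"fingers":0.4,"offset":[0,-0.6,0],"turn":-0.16},{"fingers":0.4,"offset":[0,-0.6,0],"turn":-0.16},{"fingers":0.4,"offset":[0,-0.6,0],"turn":-0.16},{"fingers":0.4,"offset":[0,-0.6,0],"turn":-0.16},{"fingers":0.4,"offset":[0,-0.6,0],"turn":-0.16},{"fingers":0.4,"offset":[-0.1,-0.6,0],"turn":-0.16}]'
```

```text
t: 27.85
ee_pos: [0.4504, 0.3568, 0.0285]
ee_rot: [[-0.985, -0.175, -0.001], [-0.175, 0.985, -0.001], [0.002, -0.001, -1.0]]
ft_force: [0.0, 0.0, 0.6]
width: 0.056
grasp_force: 0.0
t: 29.1
ee_pos: [0.4411, -0.0548, 0.1701]
ee_rot: [[-0.538, 0.843, 0.002], [0.843, 0.538, -0.001], [-0.002, 0.002, -1.0]]
ft_force: [0.1, -0.6, 0.4]
width: 0.0564
grasp_force: 0.0
```

```bash
python3 -m handwheel '[{"fingers":0.4,"offset":[0,-0.5,0.1],"turn":-0.13},{"fingers":0.4,"offset":[0,-0.55,0.1],"turn":-0.14},{"fingers":0.4,"offset":[0,-0.55,0.1],"turn":0},{"fingers":0.4,"offset":[-0.1,-0.55,0],"turn":0},{"fingers":0.4,"offset":[0,-0.5,0],"turn":0},{"fingers":0.4,"offset":[0,0,0],"turn":0},{"fingers":0.4,"offset":[0,0,0],"turn":0},{"fingers":0.4,"offset":[0,0,0],"turn":0},{"fingers":0.4,"offset":[0,0,0],"turn":0},{"fingers":0.4,"offset":[0,0,0],"turn":0}]'
python3 - <<'E'
from m import *
snap("wrist","pics/w4.png");w=load("pics/w4.png");W=cv2.imread("pics/w4.png")
print(proj(w,[.4275,-.3624,.017]))
cv2.imwrite("pics/w4s.png",cv2.resize(W[100:420,100:540],None,fx=1.3,fy=1.3))
E
```

```text
t: 30.35
ee_pos: [0.4312, -0.3172, 0.199]
ee_rot: [[-0.288, 0.958, 0.0], [0.958, 0.288, -0.0], [-0.0, 0.0, -1.0]]
ft_force: [0.1, -0.6, -0.9]
width: 0.0571
grasp_force: 0.0
[300.8158 253.1618]
```

View pics/w4s.png

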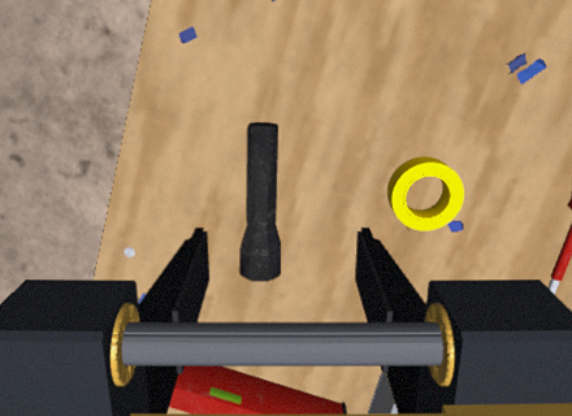

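Crop: the torch runs from (263,124) to the head end at (260,280), which is (302,195)–(300,315) in the full image. It's clear of the red level, the yellow ring and the fingers.

Run:
```python
from m import *
w=load("pics/w4.png");t1=load("pics/t1.png")
a,b=plane(w,302.3,195.4,.017),plane(w,300,315.4,.020);print(a,b,np.linalg.norm(a-b),(a+b)/2,np.degrees(np.arctan2(*(a-b)[1::-1])))
print([plane(w,100+x/1.3,100+202/1.3,.017) for x in (247,275)])
T1=cv2.imread("pics/t1.png");k=blob(T1,(395,288,450,318),(0,0,0),(180,255,62))
l=k[k[:,0].argmin()];r=k[k[:,0].argmax()];print(l,r,tri((w,302.3,195.4),(t1,l[0],l[1]-2)),plane(t1,*l,.02),plane(t1,*r,.02))
```

```text
[ 0.4127 -0.3056  0.017 ] [ 0.4456 -0.4283  0.02  ] 0.1270243440115663 [ 0.4291 -0.367   0.0185] 104.99981193847434
[array([ 0.4177, -0.3678,  0.017 ]), array([ 0.4385, -0.3616,  0.017 ])]
[399 306] [444 305] (array([ 0.4106, -0.2778,  0.1663]), [np.float64(0.0008986720411434074), np.float64(0.0008986720411433955)]) [ 0.4185 -0.3019  0.02  ] [ 0.431  -0.4231  0.02  ]
```

```bash
python3 -m handwheel '[{"fingers":0.4,"offset":[-0.03,-0.2,-0.2],"turn":-0.03},{"fingers":0.4,"offset":[0,-0.27,-0.3],"turn":0},{"fingers":0.4,"offset":[0,0,-0.4],"turn":0},{"fingers":0.4,"offset":[0,0,-0.4],"turn":0},{"fingers":0.4,"offset":[0,0,-0.3],"turn":0},{"fingers":0.4,"offset":[0,0,-0.2],"turn":0},{"fingers":0.4,"offset":[0,0,-0.14],"turn":0},{"fingers":0.4,"offset":[0,0,0],"turn":0},{"fingers":1,"offset":[0,0,0],"turn":0},{"fingers":1,"offset":[0,0,0],"turn":0}]'
python3 -m handwheel '[{"fingers":1,"offset":[0,0,0],"turn":0},{"fingers":1,"offset":[0,0,0],"turn":0},{"fingers":1,"offset":[0,0,0],"turn":0},{"fingers":1,"offset":[0,0,0],"turn":0},{"fingers":1,"offset":[0,0,0.1],"turn":0},{"fingers":1,"offset":[0,0,0.3],"turn":0},{"fingers":1,"offset":[0,0,0.4],"turn":0},{"fingers":1,"offset":[0,0,0.4],"turn":0},{"fingers":1,"offset":[0,0,0.3],"turn":0},{"fingers":1,"offset":[0,0,0],"turn":0}]'
```

```text
t: 31.65
ee_pos: [0.4287, -0.3656, 0.0061]
ee_rot: [[-0.256, 0.967, 0.002], [0.967, 0.256, -0.002], [-0.002, 0.001, -1.0]]
ft_force: [-0.3, -0.6, -0.4]
width: 0.0422
grasp_force: 0.0
t: 32.9
ee_pos: [0.4293, -0.3662, 0.1581]
ee_rot: [[-0.256, 0.967, 0.004], [0.967, 0.256, -0.005], [-0.005, 0.003, -1.0]]
ft_force: [-0.6, -0.5, -0.6]
width: 0.0223
grasp_force: 30.0
```

```bash
python3 -m handwheel '[{"fingers":1,"offset":[0.04,0.48,0.1],"turn":0.142},{"fingers":1,"offset":[0.05,0.6,0],"turn":0.142},{"fingers":1,"offset":[0.05,0.6,0],"turn":0.142},{"fingers":1,"offset":[0.05,0.6,0],"turn":0.142},{"fingers":1,"offset":[0.05,0.6,0],"turn":0.142},{"fingers":1,"offset":[0.05,0.6,0],"turn":0.142},{"fingers":1,"offset":[0.05,0.6,0],"turn":0.142},{"fingers":1,"offset":[0.05,0.6,0],"turn":0.142},{"fingers":1,"offset":[0.05,0.6,0],"turn":0.142},{"fingers":1,"offset":[0.04,0.5,0],"turn":0.142}]'
python3 -m handwheel '[{"fingers":1,"offset":[0,0,0],"turn":0},{"fingers":1,"offset":[0,0,0],"turn":0},{"fingers":1,"offset":[0,0,0],"turn":0},{"fingers":1,"offset":[0,0,0],"turn":0},{"fingers":1,"offset":[0,0,0],"turn":0},{"fingers":1,"offset":[0,0,-0.2],"turn":0},{"fingers":1,"offset":[0,0,-0.2],"turn":0},{"fingers":1,"offset":[0,0,-0.2],"turn":0},{"fingers":1,"offset":[0,0,0],"turn":0},{"fingers":1,"offset":[0,0,0],"turn":0}]'
```

```text
t: 34.15
ee_pos: [0.4746, 0.2151, 0.1625]
ee_rot: [[-0.984, -0.181, -0.003], [-0.181, 0.984, -0.001], [0.003, -0.001, -1.0]]
ft_force: [0.3, -0.3, -1.0]
width: 0.0227
grasp_force: 30.0
t: 35.4
ee_pos: [0.4759, 0.2132, 0.1045]
ee_rot: [[-0.985, -0.175, -0.001], [-0.175, 0.985, -0.0], [0.001, -0.0, -1.0]]
ft_force: [0.4, 0.4, 0.1]
width: 0.023
grasp_force: 30.0
```

```bash
python3 -m handwheel '[{"fingers":1,"offset":[0.01,-0.01,-0.1],"turn":0},{"fingers":1,"offset":[0,0,-0.25],"turn":0},{"fingers":1,"offset":[0,0,-0.25],"turn":0},{"fingers":1,"offset":[0,0,-0.2],"turn":0},{"fingers":1,"offset":[0,0,-0.11],"turn":0},{"fingers":1,"offset":[0,0,0],"turn":0},{"fingers":0.6,"offset":[0,0,0],"turn":0},{"fingers":0.6,"offset":[0,0,0],"turn":0},{"fingers":0.6,"offset":[0,0,0],"turn":0},{"fingers":0.6,"offset":[0,0,0.1],"turn":0}]'
python3 -m handwheel '[{"fingers":0.6,"offset":[0,0,0.4],"turn":0},{"fingers":0.6,"offset":[0,0,0.5],"turn":0},{"fingers":0.6,"offset":[0,0,0.5],"turn":0},{"fingers":0.6,"offset":[0,-0.4,0],"turn":-0.16},{"fingers":0.6,"offset":[0,-0.4,0],"turn":-0.16},{"fingers":0.6,"offset":[0,-0.4,0],"turn":-0.16},{"fingers":0.6,"offset":[0,-0.3,0],"turn":-0.16},{"fingers":0.6,"offset":[0,-0.3,0],"turn":-0.16},{"fingers":0.6,"offset":[0,-0.2,0],"turn":-0.16},{"fingers":0.6,"offset":[-0.1,0,0],"turn":-0.16}]'
python3 - <<'E'
from h import *
snap("top","pics/t2.png")
E
```

```text
t: 36.65
ee_pos: [0.4764, 0.212, 0.0237]
ee_rot: [[-0.985, -0.175, -0.001], [-0.175, 0.985, -0.0], [0.001, -0.0, -1.0]]
ft_force: [0.4, 0.2, 1.1]
width: 0.0381
grasp_force: 0.0
t: 37.9
ee_pos: [0.4673, 0.0109, 0.1648]
ee_rot: [[-0.536, 0.844, 0.001], [0.844, 0.536, -0.0], [-0.001, 0.001, -1.0]]
ft_force: [-0.2, 0.2, 0.7]
width: 0.0383
grasp_force: 0.0
```

```bash
python3 - <<'E'
from h import *
np.set_printoptions(precision=4,suppress=True)
w=load("pics/w3.png");a,b=plane(w,305,34,.016),plane(w,269,120,.016);print((a+b)/2,np.linalg.norm(a-b),np.degrees(np.arctan2(*(a-b)[1::-1])))
t=load("pics/t2.png")
print(proj(t,[.443,-.022,.016]))
E
python3 -m handwheel '[{"fingers":0.6,"offset":[-0.1,-0.1,0],"turn":-0.161},{"fingers":0.6,"offset":[-0.1,-0.1,0],"turn":-0.161},{"fingers":0.6,"offset":[-0.04,-0.13,0],"turn":-0.161},{"fingers":0.6,"offset":[0,0,-0.2],"turn":-0.161},{"fingers":0.6,"offset":[0,0,-0.3],"turn":-0.161},{"fingers":0.6,"offset":[0,0,-0.3],"turn":0},{"fingers":0.6,"offset":[0,0,-0.2],"turn":0},{"fingers":0.6,"offset":[0,0,0],"turn":0},{"fingers":0.6,"offset":[0,0,0],"turn":0},{"fingers":0.6,"offset":[0,0,0],"turn":0}]'
```

```text
[ 0.4428 -0.0245  0.016 ] 0.10194200216957118 75.06906987139872
[296.0138 288.3261]
t: 39.2
ee_pos: [0.4441, -0.021, 0.0653]
ee_rot: [[0.266, 0.964, 0.003], [0.964, -0.266, -0.0], [0.0, 0.003, -1.0]]
ft_force: [-0.5, 1.1, -0.3]
width: 0.0382
grasp_force: 0.0
```

```bash
python3 -m handwheel '[{"fingers":0.6,"offset":[-0.01,-0.02,-0.2],"turn":0},{"fingers":0.6,"offset":[0,0,-0.2],"turn":0},{"fingers":0.6,"offset":[0,0,-0.15],"turn":0},{"fingers":0.6,"offset":[0,0,-0.06],"turn":0},{"fingers":0.6,"offset":[0,0,0],"turn":0},{"fingers":1,"offset":[0,0,0],"turn":0},{"fingers":1,"offset":[0,0,0],"turn":0},{"fingers":1,"offset":[0,0,0],"turn":0},{"fingers":1,"offset":[0,0,0],"turn":0},{"fingers":1,"offset":[0,0,0],"turn":0}]'
python3 -m handwheel '[{"fingers":1,"offset":[0,0,0.1],"turn":0},{"fingers":1,"offset":[0,0,0.3],"turn":0},{"fingers":1,"offset":[0,0,0.4],"turn":0},{"fingers":1,"offset":[0,0,0.4],"turn":0},{"fingers":1,"offset":[0,0,0.4],"turn":0},{"fingers":1,"offset":[0,0,0],"turn":0.14},{"fingers":1,"offset":[0.1,0.2,0],"turn":0.165},{"fingers":1,"offset":[0.1,0.3,0],"turn":0.165},{"fingers":1,"offset":[0.1,0.3,0],"turn":0.165},{"fingers":1,"offset":[0.1,0.3,0],"turn":0.165}]'
```

```text
t: 40.45
ee_pos: [0.4425, -0.0229, 0.0033]
ee_rot: [[0.266, 0.964, 0.001], [0.964, -0.266, -0.0], [0.0, 0.001, -1.0]]
ft_force: [-1.1, 0.2, 2.9]
width: 0.0166
grasp_force: 30.0
t: 41.7
ee_pos: [0.482, 0.0881, 0.163]
ee_rot: [[-0.543, 0.84, -0.0], [0.84, 0.543, -0.0], [0.0, -0.0, -1.0]]
ft_force: [0.3, -0.6, -0.7]
width: 0.0168
grasp_force: 30.0
```

```bash
python3 -m handwheel '[{"fingers":1,"offset":[0.03,0.15,0],"turn":0.161},{"fingers":1,"offset":[0,0.2,0],"turn":0.161},{"fingers":1,"offset":[0,0.2,0],"turn":0.161},{"fingers":1,"offset":[0,0.2,0],"turn":0.161},{"fingers":1,"offset":[0,0,0],"turn":0.161},{"fingers":1,"offset":[0,0,0],"turn":0.161},{"fingers":1,"offset":[0,0,0],"turn":0.161},{"fingers":1,"offset":[0,0,-0.3],"turn":0},{"fingers":1,"offset":[0,0,-0.3],"turn":0},{"fingers":1,"offset":[0,0,0],"turn":0}]'
python3 -m handwheel '[{"fingers":1,"offset":[0,0,0],"turn":0},{"fingers":1,"offset":[0,0,0],"turn":0},{"fingers":1,"offset":[0,0,0],"turn":0},{"fingers":1,"offset":[0,0,0],"turn":0},{"fingers":1,"offset":[0,0,0],"turn":0},{"fingers":1,"offset":[0,0,0],"turn":0},{"fingers":1,"offset":[0,0,0],"turn":0},{"fingers":1,"offset":[0,0,0],"turn":0},{"fingers":1,"offset":[0,0,0],"turn":0},{"fingers":1,"offset":[0,0,0],"turn":0}]'
```

```text
t: 42.95
ee_pos: [0.4826, 0.1616, 0.1002]
ee_rot: [[-0.984, -0.177, -0.006], [-0.177, 0.984, -0.001], [0.006, -0.0, -1.0]]
ft_force: [0.2, -0.1, 0.6]
width: 0.0166
grasp_force: 30.0
t: 44.2
ee_pos: [0.485, 0.1622, 0.1028]
ee_rot: [[-0.984, -0.177, -0.0], [-0.177, 0.984, 0.0], [0.0, 0.0, -1.0]]
ft_force: [0.3, -0.6, -1.1]
width: 0.0171
grasp_force: 30.0
```

Down to TCP z ≈ 0.012, release, rise, then move back towards the case for a look.

```bash
python3 -m handwheel '[{"fingers":1,"offset":[0,0.01,-0.1],"turn":0},{"fingers":1,"offset":[0,0,-0.25],"turn":0},{"fingers":1,"offset":[0,0,-0.25],"turn":0},{"fingers":1,"offset":[0,0,-0.2],"turn":0},{"fingers":1,"offset":[0,0,-0.12],"turn":0},{"fingers":1,"offset":[0,0,0],"turn":0},{"fingers":0.72,"offset":[0,0,0],"turn":0},{"fingers":0.72,"offset":[0,0,0],"turn":0},{"fingers":0.72,"offset":[0,0,0],"turn":0},{"fingers":0.72,"offset":[0,0,0.1],"turn":0}]'
python3 -m handwheel '[{"fingers":0.7,"offset":[0,0,0.4],"turn":0},{"fingers":0.5,"offset":[0,0,0.5],"turn":0},{"fingers":0.5,"offset":[0,0.1,0.5],"turn":0},{"fingers":0.3,"offset":[0,0.3,0.5],"turn":0},{"fingers":0,"offset":[0,0.3,0.5],"turn":0},{"fingers":0,"offset":[0,0.2,0],"turn":0},{"fingers":0,"offset":[0,0,0],"turn":0},{"fingers":0,"offset":[0,0,0],"turn":0},{"fingers":0,"offset":[0,0,0],"turn":0},{"fingers":0,"offset":[0,0,0],"turn":0}]'
python3 - <<'E'
from h import *
snap("wrist","pics/w5.png")
E
```

```text
t: 45.45
ee_pos: [0.4843, 0.163, 0.0205]
ee_rot: [[-0.984, -0.177, -0.002], [-0.177, 0.984, -0.0], [0.002, -0.0, -1.0]]
ft_force: [-0.2, 0.1, 0.8]
width: 0.0266
grasp_force: 0.0
t: 46.7
ee_pos: [0.4848, 0.2525, 0.26]
ee_rot: [[-0.984, -0.176, -0.001], [-0.176, 0.984, -0.001], [0.001, -0.0, -1.0]]
ft_force: [-0.1, 0.2, 0.1]
width: 0.0948
grasp_force: 0.0
```

View pics/w5.png

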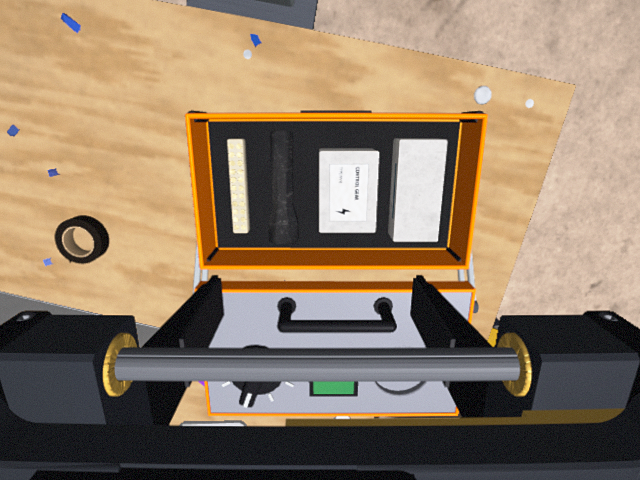

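All four items lie flat in the compartment: strip, torch, carton 1, carton 2. Next I grip the handle, expected at (0.5765,0.287), and swing the tray back.

```bash
python3 -m handwheel '[{"fingers":0.5,"offset":[0.1,0.05,0],"turn":-0.15},{"fingers":0.5,"offset":[0.15,0.05,0],"turn":-0.15},{"fingers":0.5,"offset":[0.15,0.05,0],"turn":-0.15},{"fingers":0.5,"offset":[0.15,0.05,0],"turn":-0.15},{"fingers":0.5,"offset":[0.15,0.05,0],"turn":-0.15},{"fingers":0.5,"offset":[0.15,0.05,0],"turn":-0.15},{"fingers":0.5,"offset":[0.07,0.05,0],"turn":-0.15},{"fingers":0.5,"offset":[0,0,0],"turn":-0.15},{"fingers":0.5,"offset":[0,0,0],"turn":-0.15},{"fingers":0.5,"offset":[0,0,0],"turn":-0.15}]'
python3 -m handwheel '[{"fingers":0.5,"offset":[0,0,-0.2],"turn":0},{"fingers":0.5,"offset":[0,0,-0.4],"turn":0},{"fingers":0.5,"offset":[0,0,-0.4],"turn":0},{"fingers":0.5,"offset":[0,0,-0.35],"turn":0},{"fingers":0.5,"offset":[0,0,-0.2],"turn":0},{"fingers":0.5,"offset":[0,0,0],"turn":0},{"fingers":1,"offset":[0,0,0],"turn":0},{"fingers":1,"offset":[0,0,0],"turn":0},{"fingers":1,"offset":[0,0,0],"turn":0},{"fingers":1,"offset":[0,0,0],"turn":0}]'
```

```text
t: 48.0
ee_pos: [0.5771, 0.2879, 0.2605]
ee_rot: [[-0.171, 0.985, -0.0], [0.985, 0.171, -0.0], [-0.0, -0.0, -1.0]]
ft_force: [-0.3, -0.4, 0.3]
width: 0.0472
grasp_force: 0.0
t: 49.25
ee_pos: [0.5773, 0.2883, 0.1065]
ee_rot: [[-0.177, 0.984, 0.001], [0.984, 0.177, 0.0], [0.0, 0.001, -1.0]]
ft_force: [-0.1, 0.3, -0.1]
width: 0.0133
grasp_force: 0.0
```

```bash
python3 -m handwheel '[{"fingers":1,"offset":[0,0,0],"turn":0},{"fingers":1,"offset":[0,0,0],"turn":0},{"fingers":1,"offset":[-0.056,-0.010,0.088],"turn":0},{"fingers":1,"offset":[-0.065,-0.011,0.081],"turn":0},{"fingers":1,"offset":[-0.073,-0.013,0.074],"turn":0},{"fingers":1,"offset":[-0.08,-0.014,0.066],"turn":0},{"fingers":1,"offset":[-0.086,-0.015,0.057],"turn":0},{"fingers":1,"offset":[-0.092,-0.016,0.048],"turn":0},{"fingers":1,"offset":[-0.096,-0.017,0.038],"turn":0},{"fingers":1,"offset":[-0.1,-0.018,0.027],"turn":0}]'
```

```text
t: 50.5
ee_pos: [0.5132, 0.2769, 0.1542]
ee_rot: [[-0.176, 0.984, 0.004], [0.984, 0.176, 0.001], [0.0, 0.004, -1.0]]
ft_force: [3.9, 1.1, -1.3]
width: 0.0111
grasp_force: 30.0
```

```bash
python3 -m handwheel '[{"fingers":1,"offset":[-0.102,-0.018,0.016],"turn":0},{"fingers":1,"offset":[-0.103,-0.018,0.005],"turn":0},{"fingers":1,"offset":[-0.103,-0.018,-0.005],"turn":0},{"fingers":1,"offset":[-0.102,-0.018,-0.016],"turn":0},{"fingers":1,"offset":[-0.1,-0.018,-0.027],"turn":0},{"fingers":1,"offset":[-0.096,-0.017,-0.038],"turn":0},{"fingers":1,"offset":[-0.092,-0.016,-0.048],"turn":0},{"fingers":1,"offset":[-0.086,-0.015,-0.057],"turn":0},{"fingers":1,"offset":[-0.08,-0.014,-0.066],"turn":0},{"fingers":1,"offset":[-0.073,-0.013,-0.074],"turn":0}]'
python3 -m handwheel '[{"fingers":1,"offset":[-0.065,-0.011,-0.081],"turn":0},{"fingers":1,"offset":[-0.056,-0.010,-0.088],"turn":0},{"fingers":1,"offset":[0,0,0],"turn":0},{"fingers":1,"offset":[0,0,0],"turn":0},{"fingers":1,"offset":[0,0,0],"turn":0},{"fingers":1,"offset":[0,0,0],"turn":0},{"fingers":1,"offset":[0,0,0],"turn":0},{"fingers":1,"offset":[0,0,0],"turn":0},{"fingers":1,"offset":[0,0,0],"turn":0},{"fingers":1,"offset":[0,0,0],"turn":0}]'
```

```text
t: 51.75
ee_pos: [0.417, 0.2597, 0.1211]
ee_rot: [[-0.177, 0.984, -0.002], [0.984, 0.177, -0.001], [-0.001, -0.003, -1.0]]
ft_force: [-1.4, -2.4, -0.7]
width: 0.0112
grasp_force: 30.0
t: 53.0
ee_pos: [0.4069, 0.258, 0.1064]
ee_rot: [[-0.177, 0.984, 0.001], [0.984, 0.177, -0.0], [-0.001, 0.001, -1.0]]
ft_force: [-2.1, -4.8, 2.6]
width: 0.0115
grasp_force: 30.0
```

```bash
python3 -m handwheel '[{"fingers":1,"offset":[0,0,-0.02],"turn":0},{"fingers":1,"offset":[0,0,0],"turn":0},{"fingers":0.5,"offset":[0,0,0],"turn":0},{"fingers":0.5,"offset":[0,0,0],"turn":0},{"fingers":0.4,"offset":[0,0,0],"turn":0},{"fingers":0.4,"offset":[0,0,0.3],"turn":0},{"fingers":0.3,"offset":[0,0,0.4],"turn":0},{"fingers":0.2,"offset":[0.1,-0.3,0.3],"turn":0},{"fingers":0.2,"offset":[0.3,-0.5,0],"turn":0},{"fingers":0.15,"offset":[0.4,-0.5,0],"turn":0}]'
python3 -m handwheel '[{"fingers":0.15,"offset":[0.4,-0.5,0],"turn":0},{"fingers":0.15,"offset":[0.4,-0.5,0],"turn":0},{"fingers":0.15,"offset":[0.13,-0.44,0],"turn":0},{"fingers":0.15,"offset":[0,0,0],"turn":0},{"fingers":0.15,"offset":[0,0,-0.3],"turn":0},{"fingers":0.15,"offset":[0,0,-0.4],"turn":0},{"fingers":0.15,"offset":[0,0,-0.4],"turn":0},{"fingers":0.15,"offset":[0,0,0],"turn":0},{"fingers":0.15,"offset":[0,0,0],"turn":0},{"fingers":0.15,"offset":[0,0,0],"turn":0}]'
```

```text
t: 54.25
ee_pos: [0.4864, 0.1285, 0.2047]
ee_rot: [[-0.178, 0.984, 0.003], [0.984, 0.178, 0.001], [0.0, 0.003, -1.0]]
ft_force: [0.5, 0.3, -0.5]
width: 0.0792
grasp_force: 0.0
t: 55.5
ee_pos: [0.5782, -0.0121, 0.0965]
ee_rot: [[-0.177, 0.984, 0.004], [0.984, 0.177, -0.0], [-0.001, 0.004, -1.0]]
ft_force: [0.7, -0.1, 0.4]
width: 0.0814
grasp_force: 0.0
```

Run:
```python
from m import *
snap("wrist","pics/w6.png");w=load("pics/w6.png");W=cv2.imread("pics/w6.png")
u=proj(w,[.5794,-.016,.019]);print(u)
x,y=int(u[0]),int(u[1]);b=(x-75,y-75,x+75,y+75)
cv2.imwrite("pics/w6c.png",cv2.resize(W[max(0,b[1]):b[3],b[0]:b[2]],None,fx=3,fy=3))
```

```text
[317.7308 251.5118]
```

View pics/w6c.png

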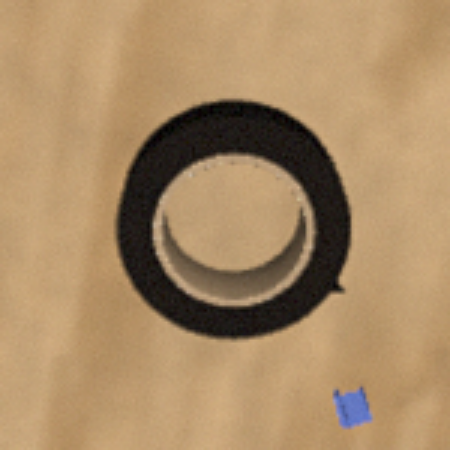

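The tape is a black ring with its inner top rim centred at crop (234,230), i.e. (320,252.5). It lies flat and undisturbed.

Run:
```python
from h import *
print(plane(load("pics/w6.png"),320,252.5,.019), state()["ee_pos"])
```

```text
[ 0.58110762 -0.01644614  0.019     ] [ 0.57804664 -0.01217894  0.09627715]
```

```bash
python3 -m handwheel '[{"fingers":0.15,"offset":[0.02,-0.04,-0.2],"turn":0},{"fingers":0.15,"offset":[0,0,-0.25],"turn":0},{"fingers":0.15,"offset":[0,0,-0.25],"turn":0},{"fingers":0.15,"offset":[0,0,-0.16],"turn":0},{"fingers":0.15,"offset":[0,0,0],"turn":0},{"fingers":1,"offset":[0,0,0],"turn":0},{"fingers":1,"offset":[0,0,0],"turn":0},{"fingers":1,"offset":[0,0,0],"turn":0},{"fingers":1,"offset":[0,0,0],"turn":0},{"fingers":1,"offset":[0,0,0],"turn":0}]'
python3 -m handwheel '[{"fingers":1,"offset":[0,0,0.1],"turn":0},{"fingers":1,"offset":[0,0,0.3],"turn":0},{"fingers":1,"offset":[0,0,0.5],"turn":0},{"fingers":1,"offset":[0,0,0.5],"turn":0},{"fingers":1,"offset":[0,0,0.5],"turn":0},{"fingers":1,"offset":[-0.2,0.4,0],"turn":0},{"fingers":1,"offset":[-0.2,0.5,0],"turn":0},{"fingers":1,"offset":[-0.2,0.5,0],"turn":0},{"fingers":1,"offset":[-0.2,0.5,0],"turn":0},{"fingers":1,"offset":[-0.2,0.5,0],"turn":0}]'
```

```text
t: 56.8
ee_pos: [0.5794, -0.0163, 0.0088]
ee_rot: [[-0.177, 0.984, 0.002], [0.984, 0.177, -0.0], [-0.0, 0.002, -1.0]]
ft_force: [-0.8, 0.0, 3.7]
width: 0.0542
grasp_force: 30.0
t: 58.05
ee_pos: [0.4773, 0.225, 0.198]
ee_rot: [[-0.176, 0.984, -0.0], [0.984, 0.176, -0.0], [-0.0, -0.0, -1.0]]
ft_force: [1.5, 0.4, -0.5]
width: 0.054
grasp_force: 30.0
```

```bash
python3 -m handwheel '[{"fingers":1,"offset":[0,0.2,0],"turn":0},{"fingers":1,"offset":[0,0,0],"turn":0},{"fingers":1,"offset":[0,0,0],"turn":0},{"fingers":1,"offset":[0,0,0],"turn":0},{"fingers":1,"offset":[0,0,0],"turn":0},{"fingers":1,"offset":[0,0,0],"turn":0},{"fingers":1,"offset":[0,0,0],"turn":0},{"fingers":1,"offset":[0,0,0],"turn":0},{"fingers":1,"offset":[0,0,0],"turn":0},{"fingers":1,"offset":[0,0,0],"turn":0}]'
python3 - <<'E'
from h import *
w=snap("wrist","pics/w7.png");print(proj(w,[.4734,.3454,.08]),proj(w,[.3652,.395,.08]),proj(w,[.5195,.4232,.08]))
E
```

```text
t: 59.3
ee_pos: [0.4785, 0.2438, 0.1979]
ee_rot: [[-0.177, 0.984, 0.0], [0.984, 0.177, -0.0], [-0.0, 0.0, -1.0]]
ft_force: [-0.4, 0.7, -0.6]
width: 0.0544
grasp_force: 30.0
[335.14045848  97.27589812] [193.38755632  -6.97702643] [422.95524391  -8.03842582]
```

View pics/w7.png

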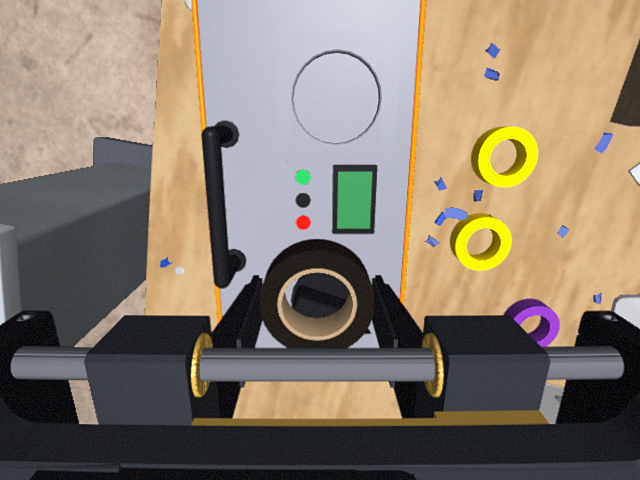

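The recess is at (336,97) against the predicted shut position of (335,97), so the tray is shut. The held tape's upper rim is centred near (317.5,303.5).

Run:
```python
from h import *
w=load("pics/w7.png");e=state()["ee_pos"];p=plane(w,317.5,303.5,e[2]+.010);r=plane(w,336.3,97,.08)
print(p,p-e,"rec",r,tri((load("pics/w1.png"),405,199),(w,336.3,97)),"move",r-p)
```

```text
[0.47828141 0.24407739 0.20783718] [-0.00024083  0.00028356  0.01      ] rec [0.47419585 0.34573683 0.08      ] (array([0.47431263, 0.34601257, 0.07656606]), [np.float64(3.231258598572585e-05), np.float64(3.231258598581077e-05)]) move [-0.00408556  0.10165944 -0.12783718]
```

```bash
python3 -m handwheel '[{"fingers":1,"offset":[-0.04,0.3,0],"turn":0},{"fingers":1,"offset":[0,0.4,0],"turn":0},{"fingers":1,"offset":[0,0.31,0],"turn":0},{"fingers":1,"offset":[0,0,-0.3],"turn":0},{"fingers":1,"offset":[0,0,-0.3],"turn":0},{"fingers":1,"offset":[0,0,-0.3],"turn":0},{"fingers":1,"offset":[0,0,0],"turn":0},{"fingers":1,"offset":[0,0,0],"turn":0},{"fingers":1,"offset":[0,0,0],"turn":0},{"fingers":1,"offset":[0,0,0],"turn":0}]'
```

```text
t: 60.6
ee_pos: [0.4753, 0.3452, 0.1093]
ee_rot: [[-0.177, 0.984, 0.002], [0.984, 0.177, 0.001], [0.001, 0.002, -1.0]]
ft_force: [0.5, 0.1, -0.1]
width: 0.0543
grasp_force: 30.0
```

```bash
python3 -m handwheel '[{"fingers":1,"offset":[-0.01,0.005,-0.1],"turn":0},{"fingers":1,"offset":[0,0,-0.08],"turn":0},{"fingers":1,"offset":[0,0,-0.05],"turn":0},{"fingers":1,"offset":[0,0,-0.03],"turn":0},{"fingers":1,"offset":[0,0,0],"turn":0},{"fingers":1,"offset":[0,0,0],"turn":0},{"fingers":1,"offset":[0,0,0],"turn":0},{"fingers":1,"offset":[0,0,0],"turn":0},{"fingers":1,"offset":[0,0,0],"turn":0},{"fingers":1,"offset":[0,0,0],"turn":0}]'
```

```text
t: 61.85
ee_pos: [0.4735, 0.3453, 0.0819]
ee_rot: [[-0.177, 0.984, 0.0], [0.984, 0.177, 0.0], [0.0, 0.0, -1.0]]
ft_force: [-0.5, 0.4, -0.2]
width: 0.0544
grasp_force: 30.0
```

```bash
python3 -m handwheel '[{"fingers":0.3,"offset":[0,0,0],"turn":0},{"fingers":0.3,"offset":[0,0,0],"turn":0},{"fingers":0.25,"offset":[0,0,0],"turn":0},{"fingers":0.2,"offset":[0,0,0.1],"turn":0},{"fingers":0.2,"offset":[0,0,0.3],"turn":0},{"fingers":0.2,"offset":[0,0,0.5],"turn":0},{"fingers":0.2,"offset":[0,-0.2,0.5],"turn":0},{"fingers":0.2,"offset":[-0.2,-0.5,0.5],"turn":0},{"fingers":0.2,"offset":[-0.2,-0.5,0],"turn":0},{"fingers":0.2,"offset":[0,0,0],"turn":0}]'
python3 - <<'E'
from h import *
w=snap("wrist","pics/w8.png");t=snap("top","pics/t3.png")
print([proj(w,p) for p in ([.474,.3457,.091],[.3652,.395,.08],[.5195,.4232,.08])])
E
```

```text
t: 63.1
ee_pos: [0.436, 0.2309, 0.2661]
ee_rot: [[-0.174, 0.985, 0.003], [0.985, 0.174, 0.001], [0.0, 0.003, -1.0]]
ft_force: [-0.3, -0.3, -0.3]
width: 0.0761
grasp_force: 0.0
[array([382.3428636 ,  95.09716883]), array([268.34173111,  12.46116752]), array([451.57000344,  12.16361223])]
```

View pics/w8.png

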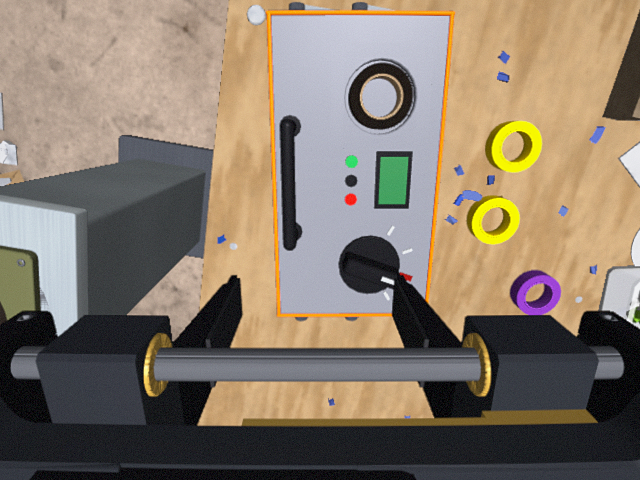

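The last view shows the tape flat in the recess at (380,96), the tray corners where the shut tray's should be, and the selector pointer on the red tick (406,277). I'm handing the job in.

```bash
python3 -c "
from plant import *
print(close_job())"
```

```text
the job is handed in; nothing more can be done
None
```

The job is handed in and, by my last camera view, done as asked, though the hand-in gave no verdict: the selector is on red, both cartons, the torch and the terminal strip are inside, the tray is shut, and the tape lies flat in its recess.

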